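Set up the filtration manifold for the waiting crucibles

TASK

Set up the three-place filtration manifold for every white filter crucible on the bench (two or three of them): for each crucible pull the yellow snap cap off one port and lay it in the white tray, seat a rubber sleeve fully home and upright in that port, and nest the crucible fully home and upright in the sleeve. Keep the cap snapped on any port that is not needed, as it would leak. Only when every port is either loaded or capped, swing the blue valve lever to fully open, in line with the manifold; leave the jar, the covered dish and the green box where they stand.

Things in the scene. Friction and masses are not known exactly. Their poses are not given: they have to be found in the camera images.
- manifold: stainless filtration manifold fixed to the bench: a tube 52 mm in diameter and 315 mm long, its axis 36 mm above the bench, with three upright ports in a row. Origin: on the bench below the middle port; its y axis runs along the row, z is up. Ports at y = +105, 0 and -105 mm, a brass ball valve with a blue lever at y = -190 mm, a hose tail ending at y = -256 mm; feet 110 mm across the tube
- port_0 (a point): centre of the rim of the left (y = +105 mm) port, 85 mm above the bench. The port is a round nozzle 59 mm in diameter with a conical seat: 41.6 mm bore at the rim, narrowing 0.467 mm in diameter per mm of depth for 22 mm; three spring balls stand 3 mm out of its outer wall just below the rim
- port_1 (a point): centre of the rim of the middle port, 85 mm above the bench. The port is a round nozzle 59 mm in diameter with a conical seat: 41.6 mm bore at the rim, narrowing 0.467 mm in diameter per mm of depth for 22 mm; three spring balls stand 3 mm out of its outer wall just below the rim
- port_2 (a point): centre of the rim of the right (y = -105 mm) port, 85 mm above the bench. The port is a round nozzle 59 mm in diameter with a conical seat: 41.6 mm bore at the rim, narrowing 0.467 mm in diameter per mm of depth for 22 mm; three spring balls stand 3 mm out of its outer wall just below the rim
- cap_0: yellow snap cap on port_0, 70 mm across, 42 tall, 40 g, skirt 16 deep inside. Origin: centre of the open underside, z up. Grip the knob on top (22 mm dia, 20 to 42 mm above origin). Seated: origin 16 mm below the port rim, held by 3 spring balls; a straight pull of 4 to 10 N frees it within 12 mm of travel; a like push snaps it on
- cap_1: yellow snap cap on port_1, 70 mm across, 42 tall, 40 g, skirt 16 deep inside. Origin: centre of the open underside, z up. Grip the knob on top (22 mm dia, 20 to 42 mm above origin). Seated: origin 16 mm below the port rim, held by 3 spring balls; a straight pull of 4 to 10 N frees it within 12 mm of travel; a like push snaps it on
- cap_2: yellow snap cap on port_2, 70 mm across, 42 tall, 40 g, skirt 16 deep inside. Origin: centre of the open underside, z up. Grip the knob on top (22 mm dia, 20 to 42 mm above origin). Seated: origin 16 mm below the port rim, held by 3 spring balls; a straight pull of 4 to 10 N frees it within 12 mm of travel; a like push snaps it on
- sleeve_0: red-brown rubber sleeve, hollow cone open at both ends, 32 mm tall, 45 g, narrow end down. Origin: centre of the narrow underside, z up. Outside 33 mm dia at the bottom, 42 at 20 mm up, then a straight collar 52 dia from 20 to 32 mm: grip that. Bore 23 mm dia at the bottom, 38 at the top. Fully home: origin 18 mm below the port rim (1 to 2 deeper if pressed), 2 mm gap under collar
- sleeve_1: red-brown rubber sleeve, hollow cone open at both ends, 32 mm tall, 45 g, narrow end down. Origin: centre of the narrow underside, z up. Outside 33 mm dia at the bottom, 42 at 20 mm up, then a straight collar 52 dia from 20 to 32 mm: grip that. Bore 23 mm dia at the bottom, 38 at the top. Fully home: origin 18 mm below the port rim (1 to 2 deeper if pressed), 2 mm gap under collar
- sleeve_2: red-brown rubber sleeve, hollow cone open at both ends, 32 mm tall, 45 g, narrow end down. Origin: centre of the narrow underside, z up. Outside 33 mm dia at the bottom, 42 at 20 mm up, then a straight collar 52 dia from 20 to 32 mm: grip that. Bore 23 mm dia at the bottom, 38 at the top. Fully home: origin 18 mm below the port rim (1 to 2 deeper if pressed), 2 mm gap under collar
- crucible_0: white porcelain filter crucible, 50 mm tall, 60 g, narrow end down. Origin: centre of its underside, z up. Outside 26 mm dia at the bottom, 39 at 28 mm up, then a straight wall 41 dia from 31 to 50 mm: grip that. Fully home in a sleeve: origin 6 mm above the sleeve's, so 12 mm below the port rim (2 to 4 deeper if pressed hard). None if absent
- crucible_1: white porcelain filter crucible, 50 mm tall, 60 g, narrow end down. Origin: centre of its underside, z up. Outside 26 mm dia at the bottom, 39 at 28 mm up, then a straight wall 41 dia from 31 to 50 mm: grip that. Fully home in a sleeve: origin 6 mm above the sleeve's, so 12 mm below the port rim (2 to 4 deeper if pressed hard). None if absent
- crucible_2: white porcelain filter crucible, 50 mm tall, 60 g, narrow end down. Origin: centre of its underside, z up. Outside 26 mm dia at the bottom, 39 at 28 mm up, then a straight wall 41 dia from 31 to 50 mm: grip that. Fully home in a sleeve: origin 6 mm above the sleeve's, so 12 mm below the port rim (2 to 4 deeper if pressed hard). None if absent
- cap_tray: white tray fixed to the bench, outside 94 mm (x) by 250 mm (y), walls 5 mm thick and 16 mm high, floor 5 mm thick. Origin: underside centre. Room for three caps side by side, 78 mm apart along y
- valve (a joint): angle of the valve lever about a vertical axis: 0 = closed, lever square to the tube and pointing to the robot (-x of the manifold); 1.571 = fully open, lever in line with the tube, pointing to -y. It stays where it is left; about 2 N at the grip turns it
- valve_axis (a point): point on the lever's axis of turning, at the height of the middle of the grip (77.5 mm above the bench)
- valve_grip (a point): point in the middle of the blue grip, 70 mm from the axis. The grip is a bar 58 mm long (34 to 92 mm from the axis), 16 mm wide and 13 mm thick (71 to 84 mm above the bench), with nothing below it on the robot's side; when the lever is open the brass fittings below it reach up to 57 mm
- stain_jar: small stain jar, 60 mm across, 76 mm tall, stands behind the manifold; leave it alone. Origin: underside centre
- petri_dish: covered dish, 57 mm across, 14 mm tall, on the right; leave it alone. Origin: underside centre
- green_box: green box of cover slips, 55 x 75 x 85 mm, on the left; leave it alone. Origin: underside centre
Things that resemble listed ones, but are neither listed nor needed, are in the scene too. Leave any purple look-alike of the crucible_1 alone. What is shaped like the cap_0 but pink is not meant.

How it is judged (in metres and radians):
On the way, in this order (a step that is already met when the one before it is completed fails the run):
1. every crucible is nested in a sleeve in a port, and every other port is capped (((horizontal distance between cap_0 and port_0 below 0.004 m and angle between cap_0's own z axis and vertical below 0.07 rad and z of cap_0 in the frame of port_0 between -0.019 and -0.013 m) or (horizontal distance between cap_1 and port_0 below 0.004 m and angle between cap_1's own z axis and vertical below 0.07 rad and z of cap_1 in the frame of port_0 between -0.019 and -0.013 m) or (horizontal distance between cap_2 and port_0 below 0.004 m and angle between cap_2's own z axis and vertical below 0.07 rad and z of cap_2 in the frame of port_0 between -0.019 and -0.013 m) or (((horizontal distance between sleeve_0 and port_0 below 0.004 m and angle between sleeve_0's own z axis and vertical below 0.07 rad and z of sleeve_0 in the frame of port_0 between -0.023 and -0.015 m) or (horizontal distance between sleeve_1 and port_0 below 0.004 m and angle between sleeve_1's own z axis and vertical below 0.07 rad and z of sleeve_1 in the frame of port_0 between -0.023 and -0.015 m) or (horizontal distance between sleeve_2 and port_0 below 0.004 m and angle between sleeve_2's own z axis and vertical below 0.07 rad and z of sleeve_2 in the frame of port_0 between -0.023 and -0.015 m)) and ((horizontal distance between crucible_0 and port_0 below 0.004 m and angle between crucible_0's own z axis and vertical below 0.07 rad and z of crucible_0 in the frame of port_0 between -0.02 and -0.009 m) or (horizontal distance between crucible_1 and port_0 below 0.004 m and angle between crucible_1's own z axis and vertical below 0.07 rad and z of crucible_1 in the frame of port_0 between -0.02 and -0.009 m) or (horizontal distance between crucible_2 and port_0 below 0.004 m and angle between crucible_2's own z axis and vertical below 0.07 rad and z of crucible_2 in the frame of port_0 between -0.02 and -0.009 m)))) and ((horizontal distance between cap_0 and port_1 below 0.004 m and angle between cap_0's own z axis and vertical below 0.07 rad and z of cap_0 in the frame of port_1 between -0.019 and -0.013 m) or (horizontal distance between cap_1 and port_1 below 0.004 m and angle between cap_1's own z axis and vertical below 0.07 rad and z of cap_1 in the frame of port_1 between -0.019 and -0.013 m) or (horizontal distance between cap_2 and port_1 below 0.004 m and angle between cap_2's own z axis and vertical below 0.07 rad and z of cap_2 in the frame of port_1 between -0.019 and -0.013 m) or (((horizontal distance between sleeve_0 and port_1 below 0.004 m and angle between sleeve_0's own z axis and vertical below 0.07 rad and z of sleeve_0 in the frame of port_1 between -0.023 and -0.015 m) or (horizontal distance between sleeve_1 and port_1 below 0.004 m and angle between sleeve_1's own z axis and vertical below 0.07 rad and z of sleeve_1 in the frame of port_1 between -0.023 and -0.015 m) or (horizontal distance between sleeve_2 and port_1 below 0.004 m and angle between sleeve_2's own z axis and vertical below 0.07 rad and z of sleeve_2 in the frame of port_1 between -0.023 and -0.015 m)) and ((horizontal distance between crucible_0 and port_1 below 0.004 m and angle between crucible_0's own z axis and vertical below 0.07 rad and z of crucible_0 in the frame of port_1 between -0.02 and -0.009 m) or (horizontal distance between crucible_1 and port_1 below 0.004 m and angle between crucible_1's own z axis and vertical below 0.07 rad and z of crucible_1 in the frame of port_1 between -0.02 and -0.009 m) or (horizontal distance between crucible_2 and port_1 below 0.004 m and angle between crucible_2's own z axis and vertical below 0.07 rad and z of crucible_2 in the frame of port_1 between -0.02 and -0.009 m)))) and ((horizontal distance between cap_0 and port_2 below 0.004 m and angle between cap_0's own z axis and vertical below 0.07 rad and z of cap_0 in the frame of port_2 between -0.019 and -0.013 m) or (horizontal distance between cap_1 and port_2 below 0.004 m and angle between cap_1's own z axis and vertical below 0.07 rad and z of cap_1 in the frame of port_2 between -0.019 and -0.013 m) or (horizontal distance between cap_2 and port_2 below 0.004 m and angle between cap_2's own z axis and vertical below 0.07 rad and z of cap_2 in the frame of port_2 between -0.019 and -0.013 m) or (((horizontal distance between sleeve_0 and port_2 below 0.004 m and angle between sleeve_0's own z axis and vertical below 0.07 rad and z of sleeve_0 in the frame of port_2 between -0.023 and -0.015 m) or (horizontal distance between sleeve_1 and port_2 below 0.004 m and angle between sleeve_1's own z axis and vertical below 0.07 rad and z of sleeve_1 in the frame of port_2 between -0.023 and -0.015 m) or (horizontal distance between sleeve_2 and port_2 below 0.004 m and angle between sleeve_2's own z axis and vertical below 0.07 rad and z of sleeve_2 in the frame of port_2 between -0.023 and -0.015 m)) and ((horizontal distance between crucible_0 and port_2 below 0.004 m and angle between crucible_0's own z axis and vertical below 0.07 rad and z of crucible_0 in the frame of port_2 between -0.02 and -0.009 m) or (horizontal distance between crucible_1 and port_2 below 0.004 m and angle between crucible_1's own z axis and vertical below 0.07 rad and z of crucible_1 in the frame of port_2 between -0.02 and -0.009 m) or (horizontal distance between crucible_2 and port_2 below 0.004 m and angle between crucible_2's own z axis and vertical below 0.07 rad and z of crucible_2 in the frame of port_2 between -0.02 and -0.009 m)))) and ((horizontal distance between crucible_0 and port_0 below 0.004 m and angle between crucible_0's own z axis and vertical below 0.07 rad and z of crucible_0 in the frame of port_0 between -0.02 and -0.009 m) or (horizontal distance between crucible_0 and port_1 below 0.004 m and angle between crucible_0's own z axis and vertical below 0.07 rad and z of crucible_0 in the frame of port_1 between -0.02 and -0.009 m) or (horizontal distance between crucible_0 and port_2 below 0.004 m and angle between crucible_0's own z axis and vertical below 0.07 rad and z of crucible_0 in the frame of port_2 between -0.02 and -0.009 m)) and ((horizontal distance between crucible_1 and port_0 below 0.004 m and angle between crucible_1's own z axis and vertical below 0.07 rad and z of crucible_1 in the frame of port_0 between -0.02 and -0.009 m) or (horizontal distance between crucible_1 and port_1 below 0.004 m and angle between crucible_1's own z axis and vertical below 0.07 rad and z of crucible_1 in the frame of port_1 between -0.02 and -0.009 m) or (horizontal distance between crucible_1 and port_2 below 0.004 m and angle between crucible_1's own z axis and vertical below 0.07 rad and z of crucible_1 in the frame of port_2 between -0.02 and -0.009 m)) and ((horizontal distance between crucible_2 and port_0 below 0.004 m and angle between crucible_2's own z axis and vertical below 0.07 rad and z of crucible_2 in the frame of port_0 between -0.02 and -0.009 m) or (horizontal distance between crucible_2 and port_1 below 0.004 m and angle between crucible_2's own z axis and vertical below 0.07 rad and z of crucible_2 in the frame of port_1 between -0.02 and -0.009 m) or (horizontal distance between crucible_2 and port_2 below 0.004 m and angle between crucible_2's own z axis and vertical below 0.07 rad and z of crucible_2 in the frame of port_2 between -0.02 and -0.009 m))), for 0.2 s.
2. then the valve lever is swung open (value of joint valve above 1.4 rad), for 0.2 s.
At the end, for the whole second after the job is handed in: Each port is capped, or holds a sleeve with a crucible nested in it (within 4 mm of the port axis, 0.07 rad of upright, at most 3 mm short of fully home); every crucible is in a port; removed caps lie in the tray; the valve is open (over 1.4 rad); all at rest (all of step 1 and ((x of cap_0 in the frame of cap_tray between -0.045 and 0.045 m and y of cap_0 in the frame of cap_tray between -0.123 and 0.123 m and z of cap_0 in the frame of cap_tray between -0.002 and 0.05 m) or (horizontal distance between cap_0 and port_0 below 0.004 m and angle between cap_0's own z axis and vertical below 0.07 rad and z of cap_0 in the frame of port_0 between -0.019 and -0.013 m) or (horizontal distance between cap_0 and port_1 below 0.004 m and angle between cap_0's own z axis and vertical below 0.07 rad and z of cap_0 in the frame of port_1 between -0.019 and -0.013 m) or (horizontal distance between cap_0 and port_2 below 0.004 m and angle between cap_0's own z axis and vertical below 0.07 rad and z of cap_0 in the frame of port_2 between -0.019 and -0.013 m)) and ((x of cap_1 in the frame of cap_tray between -0.045 and 0.045 m and y of cap_1 in the frame of cap_tray between -0.123 and 0.123 m and z of cap_1 in the frame of cap_tray between -0.002 and 0.05 m) or (horizontal distance between cap_1 and port_0 below 0.004 m and angle between cap_1's own z axis and vertical below 0.07 rad and z of cap_1 in the frame of port_0 between -0.019 and -0.013 m) or (horizontal distance between cap_1 and port_1 below 0.004 m and angle between cap_1's own z axis and vertical below 0.07 rad and z of cap_1 in the frame of port_1 between -0.019 and -0.013 m) or (horizontal distance between cap_1 and port_2 below 0.004 m and angle between cap_1's own z axis and vertical below 0.07 rad and z of cap_1 in the frame of port_2 between -0.019 and -0.013 m)) and ((x of cap_2 in the frame of cap_tray between -0.045 and 0.045 m and y of cap_2 in the frame of cap_tray between -0.123 and 0.123 m and z of cap_2 in the frame of cap_tray between -0.002 and 0.05 m) or (horizontal distance between cap_2 and port_0 below 0.004 m and angle between cap_2's own z axis and vertical below 0.07 rad and z of cap_2 in the frame of port_0 between -0.019 and -0.013 m) or (horizontal distance between cap_2 and port_1 below 0.004 m and angle between cap_2's own z axis and vertical below 0.07 rad and z of cap_2 in the frame of port_1 between -0.019 and -0.013 m) or (horizontal distance between cap_2 and port_2 below 0.004 m and angle between cap_2's own z axis and vertical below 0.07 rad and z of cap_2 in the frame of port_2 between -0.019 and -0.013 m)) and value of joint valve above 1.4 rad and linear speed of each of sleeve_0, sleeve_1, sleeve_2, crucible_0, crucible_1, crucible_2, cap_0, cap_1, cap_2 below 0.03 m/s); the robot touches nothing.
It fails at once if the stain jar is knocked out of place (2 cm or tipped) (distance of stain_jar from where it was at the start of the episode above 0.02 m or angle between stain_jar's own z axis and vertical above 0.4 rad).
It fails at once if the covered dish is knocked out of place (2 cm or tipped) (distance of petri_dish from where it was at the start of the episode above 0.02 m or angle between petri_dish's own z axis and vertical above 0.4 rad).
It fails at once if the green box is knocked out of place (2 cm or tipped) (distance of green_box from where it was at the start of the episode above 0.02 m or angle between green_box's own z axis and vertical above 0.4 rad).
Of crucible_0, crucible_1, crucible_2 only 2 to 3 are there at a start; the rules pass over those that are not, and their reading is None.
At some moment in a run one of sleeve_0, sleeve_1, sleeve_2 may be knocked a few centimetres aside while the robot is not near it.
It also fails if it takes over 210 s, if anything falls off the work surface, if the arm or the gripper's body presses on something with over 40 N, if the wrist force passes 120 N, or if a joint passes its speed limit or range.

ROBOT

A 6-joint arm with a two-finger parallel gripper is mounted at the origin on a cart in front of the work surface, level with it; the furniture and walls round the work are solid. World frame = base frame: x ahead of the robot, y to its left, z up, the work surface at z = 0. Lengths are in mm, angles in rad, forces in N, time in s.
With the tool pointing down it reaches from about 275 to 750 mm from the base axis. Payload 10.2 kg.
Tool frame: the origin (TCP) lies midway between the tips of the shut fingers; the grasp point (between the pads) lies 19 mm behind it (ctrl.grip_depth is the distance from the TCP to the grasp point, in mm); y points along the fingers, x is the direction in which the jaws open and shut, and the axes are right-handed (so a half turn about y gives the same grasp; the last joint's range is limited). The gripper opens to 85 mm and grips with 20 to 120 N. Pads are 22 mm wide; open, the fingers measure 114 mm over their backs; the gripper's body (76 mm by 85 mm) begins 54 mm behind the grasp point. The pads swing forward as they close: fully open they stand 13 mm farther back than shut.
Start: joints at [0.884, 0.313, 1.498, -0, 1.331, -0.223], TCP at [234.872, 469.539, 231.294] pointing down, gripper open.
Joint ranges: [-2.94, 2.94], [-0.97, 2.17], [0.19, 2.56], [-1.23, 4.37], [0.02, 3.11], [-2.88, 2.88]. Speed limits (rad/s): [2.39, 2.39, 3.01, 3.14, 3.14, 3.14].

INTERFACE

Orientations are given as a unit quaternion [w, x, y, z].
In Python, from rig import ctrl gives the robot as it stands. The module is installed in compiled form; this text tells all that it offers.
- The arm moves only by the tool drive_tool, never from a script. Its arguments are lists of equal length, an entry for each row: "gripper": the closure, from 0 (fully open) to 1 (shut); "offset": the shift along the tool's x, y, z in m, a list of three; "turn": the turn about the tool's y in degrees. In form: {"gripper": [gripper, ...], "offset": [[tx, ty, tz], ...], "turn": [turn, ...]}. A call has 1 to 20 rows; each row shifts and turns the commanded pose from where the row before left it, along the tool's axes as they then stand; what a row does not reach is not made up. A row lasts 1/12 s, in which the tool goes at most 41.7 mm and 7.16 degrees, less where a joint would pass 70% of its speed; a pose out of reach is approached as far as the arm can. A call is refused whole if a number of a shift passes 0.0417 or a number of a turn 7.16, either way. A call with a gripper value outside its range is refused whole. The fingers move at their own pace and stop on an object; "force" is the grip in N (left out, the last holds). Time passes only in rows, so rows that do not move let the fingers close. It gives the time, the measured TCP pose, the force and the opening at its end, in the units of the state.
- ctrl.sense(): the state, without advancing time (a new reading comes with each control period).
- ctrl.capture(name): name is "scene" or "side" or "wrist"; returns (picture, depth): 400x640x3 uint8, red, green, blue; 400x640 float32, mm along the optical axis (not along the pixel's ray), 0 where there is no reading.
- ctrl.camera_params(name): a dict with "fovy" (degrees; the focal length in pixels is half the picture's height over the tangent of half this angle, whatever the lens; pixels are square), "cx", "cy" (the principal point, pixels), "view" (4x4, takes a point from world to camera coordinates); the wrist camera has in their place "tool_from_camera" (4x4, takes a point from camera to tool coordinates, whose origin is the TCP and whose axes are the tool frame's). Camera axes: x right, y down, z forward; pixel columns grow to the right and rows downward; lengths in mm; the calibration is good to about 2 mm. A picture is of the moment at which its call begins: read the wrist's pose just before it. camera_params takes no time and is no camera call.
- ctrl.finish_job(): hands the job in, once; it reports no verdict.
Trained networks look in the newest picture that a camera, given by its name, has taken for a name from the list of things; names that differ only in an ending like _2 or _b are one class to them, and where a whole thing is asked for, a point or a joint stands for the part that bears it (a point fixed in the world has none). Each returns a list of dicts, best first, with "score" (0 to 1); they miss things now and then, are a little off and sometimes report something else, mostly with a low value. They report only what shows in the picture. A call takes as long as a camera call. They do not tell look-alikes from the thing itself.
- ctrl.boxes_of(camera, query): "centre" ([x, y, z] in mm, in the coordinates of the camera as it stood for that picture, good to about 4 mm: the middle of the surface that is visible of it).
- ctrl.regions_of(camera, query): "mask" (400x640 bool, what is visible of it).
- ctrl.pinpoint(camera, query): "centre" ([x, y, z] in mm, in the coordinates of the camera as it stood for that picture, good to about 4 mm: a listed point, or the origin of a listed thing).
The state is a dict: "time_s": time; "joints": joint angles; "dq": joint speeds; "tau": joint torques, N m; "eef_pos": TCP position; "ee_rot": TCP orientation; "force": force on the tool from outside, world axes, zero at the start; "wrist_torque": the same for the moment, N m; "grip_width": opening from 0.0 (shut) to 1.0 (fully open).
Only numpy, scipy, OpenCV 4.12 (cv2) and the standard library are available. Lean on these libraries where they do the work, as an engineer would, in place of code of your own. Each camera call takes 0.05 s, during which the arm holds its last target.

## Working session

There is one attempt and no reset: what is moved stays moved. The work goes in short steps, Python scripts to look and compute and a tool call to move; the robot and the scene stay as the last step left them, time stands still between calls to the robot, and variables do not carry over. Pictures are saved under pics/ and viewed, and the job is handed in when it is done.

Besides the shell and the picture viewer there is one more tool, called as a command line: name --pt "numbers of a row" for each row, then --argument value for the rest. drive_tool: Moves the arm, as the interface text tells. Its arguments: {"type":"object","properties":{"gripper":{"type":"array","items":{"type":"number"}},"offset":{"type":"array","items":{"type":"array","items":{"type":"number"}}},"turn":{"type":"array","items":{"type":"number"}},"force":{"type":"number"}},"required":["gripper","offset","turn"]}

```bash
ls; mkdir -p pics; cat > h.py <<'E'
import numpy as np, cv2
from scipy.spatial.transform import Rotation as R
from rig import ctrl
def cap(name,fn=None):
    s=ctrl.sense(); im,d=ctrl.capture(name)
    if fn: cv2.imwrite('pics/'+fn,im[:,:,::-1])
    return s,im,d
def T(name,s=None):
    p=ctrl.camera_params(name)
    if 'view' in p: M=np.linalg.inv(np.array(p['view']))
    else:
        s=s or ctrl.sense(); q=s['ee_rot']; W=np.eye(4)
        W[:3,:3]=R.from_quat([q[1],q[2],q[3],q[0]]).as_matrix(); W[:3,3]=s['eef_pos']
        M=W@np.array(p['tool_from_camera'])
    f=200/np.tan(np.radians(p['fovy'])/2)
    return M,f,p.get('cx',320),p.get('cy',200)
def w(M,c): return M[:3,:3]@np.array(c)+M[:3,3]
def px(M,f,cx,cy,X):
    c=M[:3,:3].T@(np.array(X)-M[:3,3]); return cx+f*c[0]/c[2],cy+f*c[1]/c[2]
def cloud(cam,d,s=None):
    M,f,cx,cy=T(cam,s); v,u=np.mgrid[:400,:640]
    P=np.stack([(u-cx)/f*d,(v-cy)/f*d,d],-1)@M[:3,:3].T+M[:3,3]
    P[d<=0]=np.nan; return P
E
python3 - <<'E'
from h import *
print(ctrl.sense(), ctrl.grip_depth)
for c in ['scene','side','wrist']:
    s,im,d=cap(c,c+'0.png'); print(c,ctrl.camera_params(c))
E
```

```text
pics
{'time_s': 0.0, 'joints': array([ 8.83572120e-01,  3.13440203e-01,  1.49844244e+00,  1.01063411e-05,
        1.33100237e+00, -2.23411690e-01]), 'dq': array([ 1.18663322e-03, -8.61624159e-04,  1.12198551e-03,  4.44180854e-05,
       -7.87330792e-04, -4.57373802e-04]), 'tau': array([ 1.60817071e-04, -4.12271583e+01, -2.59741008e+01, -2.17589582e-04,
        4.08734384e-03, -2.65827322e-05]), 'eef_pos': array([234.70993889, 469.32294784, 230.73807429]), 'ee_rot': array([-0.60138711,  0.60167674,  0.37126426, -0.37213101]), 'force': array([ 0.36430225, -0.08020901, -0.38889101]), 'wrist_torque': array([-0.04294132,  0.00874552,  0.02966565]), 'grip_width': 0.9962833235249521} 18.700000000000003
scene {'fovy': 44.231067907101135, 'cx': 315.9845891530987, 'cy': 197.46172290217152, 'view': array([[ 8.55552784e-01, -5.17597838e-01,  1.10413886e-02,
        -4.57656857e+02],
       [-2.61471775e-01, -4.50405100e-01, -8.53678954e-01,
         2.48955361e+02],
       [ 4.46835479e-01,  7.27480394e-01, -5.20682562e-01,
         1.37082244e+03],
       [ 0.00000000e+00,  0.00000000e+00,  0.0
[... 219 characters left out ...]
    [-1.52120183e-01,  6.02665785e-01, -7.83360326e-01,
         1.02621137e+02],
       [ 1.81069846e-01, -7.62176879e-01, -6.21530462e-01,
         1.79864065e+03],
       [ 0.00000000e+00,  0.00000000e+00,  0.00000000e+00,
         1.00000000e+00]])}
wrist {'fovy': 69.59542044308714, 'cx': 317.3526413800478, 'cy': 200.80352315768042, 'tool_from_camera': array([[ 9.99999667e-01, -8.12745589e-04,  7.30576949e-05,
         7.48013312e-01],
       [-3.02671752e-04, -2.86278620e-01,  9.58146367e-01,
        -1.42851951e+02],
       [-7.57814377e-04, -9.58146070e-01, -2.86278771e-01,
         7.37100479e+01],
       [ 0.00000000e+00,  0.00000000e+00,  0.00000000e+00,
         1.00000000e+00]])}
```

View pics/scene0.png

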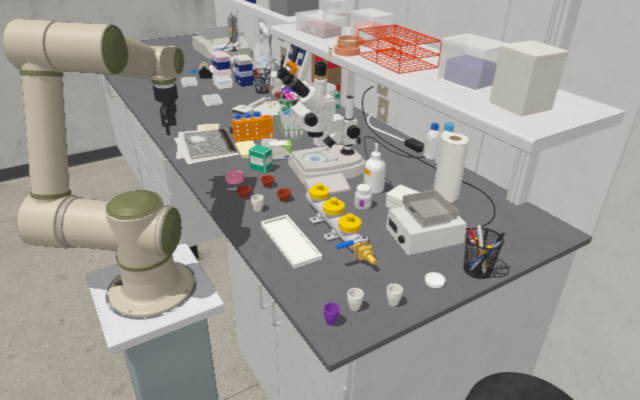

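View pics/side0.png

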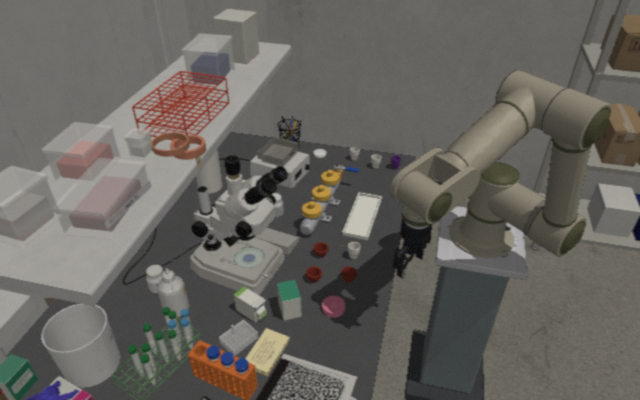

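View pics/wrist0.png

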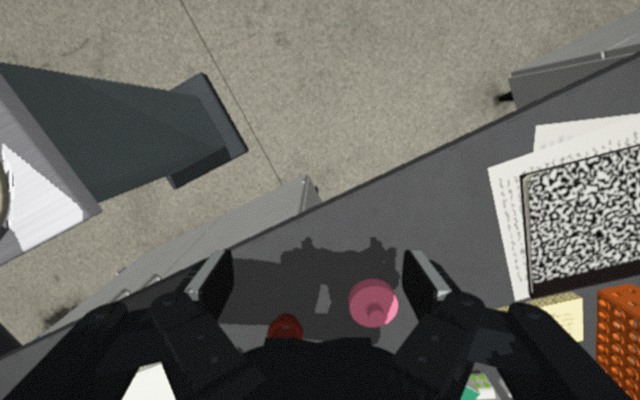

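```bash
python3 - <<'E'
from h import *
for c in ['scene','side']:
    M,f,cx,cy=T(c)
    for q in ['port_0','cap_0','sleeve_0','crucible_0','cap_tray','manifold','valve_axis','valve_grip','stain_jar','petri_dish','green_box']:
        for r in ctrl.pinpoint(c,q):
            X=w(M,r['centre']); print(c,q,round(float(r['score']),2),X.round(0),np.round(px(M,f,cx,cy,X)))
E
```

```text
scene port_0 0.93 [ 584. -113.   86.] [349. 221.]
scene port_0 0.64 [594. -10.  87.] [334. 205.]
scene port_0 0.61 [604.  99.  80.] [319. 191.]
scene cap_0 0.91 [ 587. -108.   63.] [349. 227.]
scene cap_0 0.68 [605.  99.  69.] [319. 194.]
scene cap_0 0.51 [597.  -8.  68.] [334. 209.]
scene cap_0 0.5 [443. 453.  -3.] [235. 180.]
scene cap_0 0.32 [424. 218.   1.] [257. 209.]
scene sleeve_0 0.7 [423. 323.  -3.] [244. 196.]
scene sleeve_0 0.68 [540. 233.   3.] [284. 198.]
scene sleeve_0 0.62 [533. 348.  -4.] [268. 186.]
scene sleeve_0 0.37 [ 442. -350.   -2.] [354. 307.]
scene crucible_0 0.83 [ 543. -385.   -2.] [392. 301.]
scene crucible_0 0.79 [ 357. -361.    0.] [330. 321.]
scene crucible_0 0.66 [429. 219.   1.] [258. 208.]
scene crucible_0 0.6 [ 439. -352.   -3.] [353. 308.]
scene crucible_0 0.44 [ 575. -193.   77.] [362. 238.]
scene crucible_0 0.29 [602.  98.  79.] [318. 192.]
scene cap_tray 0.58 [437.  -3.   0.] [290. 240.]
scene cap_tray 0.3 [ 509. -191.   77.] [343. 245.]
scene manifold 0.86 [592.  -7.   1.] [332. 227.]
scene valve_axis 0.6 [ 576. -192.   73.] [362. 239.]
scene v
[... 929 characters left out ...]
eve_0 0.63 [545. 231.   1.] [318. 253.]
side sleeve_0 0.51 [531. 349.   3.] [314. 278.]
side crucible_0 0.66 [423. 216.   3.] [354. 256.]
side crucible_0 0.6 [ 439. -352.   -2.] [375. 167.]
side crucible_0 0.56 [ 358. -365.   -5.] [395. 168.]
side crucible_0 0.45 [ 544. -391.    3.] [353. 158.]
side cap_tray 0.57 [433.  -8.   1.] [363. 216.]
side manifold 0.71 [591.  -7.  -2.] [322. 210.]
side valve_axis 0.72 [ 578. -197.   74.] [336. 167.]
side valve_grip 0.57 [ 510. -192.   79.] [353. 169.]
side stain_jar 0.66 [760.  55.   1.] [275. 213.]
side petri_dish 0.57 [ 694. -388.    1.] [320. 154.]
side green_box 0.96 [571. 492.   2.] [289. 309.]
side green_box 0.59 [ 510. -190.   77.] [353. 170.]
```

```bash
python3 - <<'E'
from h import *
s=ctrl.sense(); q=s['ee_rot']; print(R.from_quat([q[1],q[2],q[3],q[0]]).as_matrix().round(3))
tiles=[]
for c in ['scene','side']:
    s,im,d=cap(c); P=cloud(c,d)
    M,f,cx,cy=T(c)
    for X in [(427,218,25),(440,-352,25),(543,-387,25),(357,-363,25),(422,321,15),(542,232,15),(532,348,15),(442,453,20)]:
        u,v=px(M,f,cx,cy,X); u,v=int(u),int(v)
        t=cv2.resize(im[v-20:v+20,u-20:u+20],(180,180),interpolation=cv2.INTER_CUBIC); tiles.append(t)
    # port knob tops: points above z 104
    for X in [(604,97),(595,-7),(587,-113)]:
        m=(np.hypot(P[...,0]-X[0],P[...,1]-X[1])<25)&(P[...,2]>103)&(P[...,2]<125)
        print(c,X,m.sum(),np.nanmean(P[m],0).round(1), P[m][:,2].max().round(1))
    m=(np.abs(P[...,0]-435)<70)&(np.abs(P[...,1]+5)<145)&(P[...,2]>2)&(P[...,2]<25)&(im.min(-1)>110)
    print('tray',m.sum(),cv2.minAreaRect(P[m][:,:2].astype(np.float32)))
a=np.vstack([np.hstack(tiles[i:i+4]) for i in (0,4,8,12)])
cv2.imwrite('pics/crop1.png',cv2.resize(a,(600,600))[:,:,::-1])
E
```

```text
[[ 0.447  0.    -0.894]
 [ 0.894 -0.     0.447]
 [-0.    -1.    -0.   ]]
scene (604, 97) 23 [601.6  94.9 108.2] 112.7
scene (595, -7) 33 [591.7  -8.6 107.5] 111.9
scene (587, -113) 35 [ 583.2 -112.   107.6] 111.1
tray 1461 ((435.4406433105469, -5.18402099609375), (290.01116943359375, 137.10755920410156), 89.54679107666016)
side (604, 97) 30 [605.9  99.7 108.1] 113.0
side (595, -7) 24 [595.7  -2.2 110.8] 117.8
side (587, -113) 23 [ 585.7 -107.   110.1] 114.7
tray 1005 ((434.618408203125, -4.86749267578125), (260.9098815917969, 96.37413787841797), 86.28848266601562)
```

View pics/crop1.png

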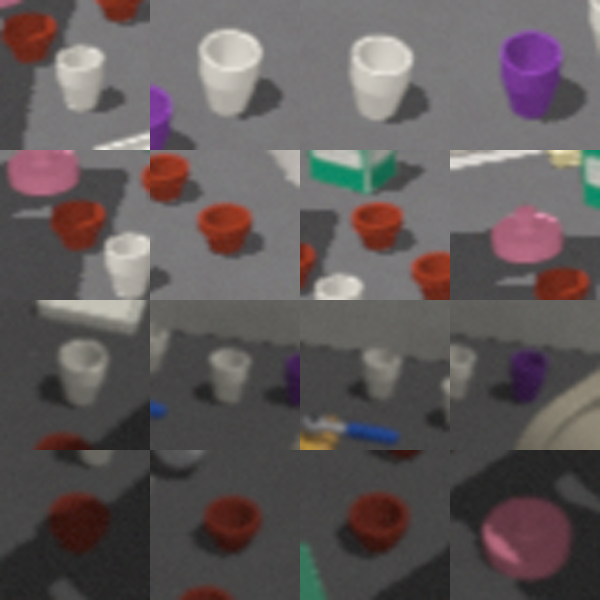

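drive_tool --gripper '[0, 0, 0, 0, 0, 0, 0, 0, 0, 0, 0, 0, 0, 0, 0, 0, 0, 0, 0, 0]' --pt "0 0 0" --pt "0 0 0" --pt "0 0 0" --pt "0 0 0" --pt "-0.0316 -0.0013 -0.0243" --pt "-0.0316 -0.0013 -0.0243" --pt "-0.0316 -0.0013 -0.0243" --pt "-0.0316 -0.0013 -0.0243" --pt "-0.0316 -0.0013 -0.0243" --pt "-0.0316 -0.0013 -0.0243" --pt "-0.0316 -0.0013 -0.0243" --pt "-0.0316 -0.0013 -0.0243" --pt "-0.0316 -0.0013 -0.0243" --pt "-0.0316 -0.0013 -0.0243" --pt "-0.0316 -0.0013 -0.0243" --pt "-0.0316 -0.0013 -0.0243" --pt "-0.0316 -0.0013 -0.0243" --pt "-0.0316 -0.0013 -0.0243" --pt "-0.0316 -0.0013 -0.0243" --pt "0 0 0" --turn '[-6.65, -6.65, -6.65, -6.65, 0, 0, 0, 0, 0, 0, 0, 0, 0, 0, 0, 0, 0, 0, 0, 0]' --force 50

```text
time_s: 3.02
eef_pos: [602.1, -9.9, 249.6]
ee_rot: [-0.501, 0.502, 0.498, -0.499]
force: [-0.5, -0.6, -0.9]
grip_width: 0.997
```

```bash
cat >> h.py <<'E'
def circ(P,X,r,z0,z1):
    m=(np.hypot(P[...,0]-X[0],P[...,1]-X[1])<r)&(P[...,2]>z0)&(P[...,2]<z1)
    Q=P[m]
    if len(Q)<8: return len(Q),None
    c,rad=cv2.minEnclosingCircle(Q[:,:2].astype(np.float32))
    return len(Q),np.round(Q.mean(0),1),np.round(c,1),round(rad,1),np.round(np.percentile(Q[:,2],[5,50,95]),1)
E
python3 - <<'E'
from h import *
s,im,d=cap('wrist','w1.png'); M,f,cx,cy=T('wrist',s); print(s['eef_pos'].round(1),s['time_s'])
P=cloud('wrist',d,s)
for X in [(604,97),(595,-7),(587,-113)]:
    print(X,'knob',circ(P,X,25,104,120)); print('cap',circ(P,X,50,80,96))
for q in ['port_0','cap_0','valve_axis','valve_grip','cap_tray','manifold']:
    for r in ctrl.pinpoint('wrist',q):
        X=w(M,r['centre']); print(q,round(float(r['score']),2),X.round(1),np.round(px(M,f,cx,cy,X)))
E
```

```text
[602.1  -9.9 249.6] 3.0167
(604, 97) knob (397, array([603.2,  98. , 109.7]), array([604.1,  98.8]), 11.1, array([106.2, 110. , 111.2]))
cap (2788, array([601.7,  96.7,  88.3]), array([604.1,  99. ]), 35.3, array([86.7, 88.4, 89.8]))
(595, -7) knob (386, array([594. ,  -5. , 109.9]), array([594.6,  -5. ]), 11.1, array([108.3, 110.1, 111.2]))
cap (2818, array([592.6,  -5.4,  88.3]), array([594.6,  -5.3]), 35.0, array([87. , 88.3, 89.8]))
(587, -113) knob (408, array([ 584.6, -109. ,  109.8]), array([ 585.2, -109.5]), 11.1, array([106.6, 110. , 111.2]))
cap (2909, array([ 583.2, -107.8,   88.3]), array([ 585.2, -110.1]), 35.4, array([86.9, 88.3, 89.8]))
cap_0 0.75 [600.8 102.8  65.1] [414. 179.]
cap_0 0.62 [ 592.3 -106.9   67.1] [232. 173.]
cap_0 0.59 [596.5  -6.9  64.5] [319. 176.]
valve_axis 0.69 [ 575.2 -195.9   76. ] [148. 160.]
valve_grip 0.62 [ 509.2 -189.1   76.9] [142.  96.]
cap_tray 0.79 [433.3  -3.3   1.1] [321.  32.]
manifold 0.37 [760.5  50.9   2.6] [357. 273.]
manifold 0.22 [531.6 352.7  -0. ] [594. 115.]
```

View pics/w1.png

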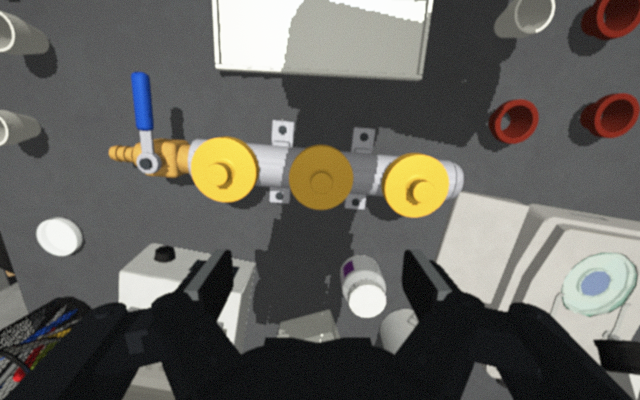

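drive_tool --gripper '[0, 0, 0, 0, 0, 0, 1, 1, 1, 1, 1, 1]' --pt "0.001 0.0317 0.0015" --pt "0.001 0.0317 0.0015" --pt "0.001 0.0317 0.0015" --pt "0.001 0.0317 0.0015" --pt "0.001 0.0317 0.0015" --pt "0 0 0" --pt "0 0 0" --pt "0 0 0" --pt "0 0 0" --pt "0 0 0" --pt "0 0 0" --pt "0 0 0" --turn '[0, 0, 0, 0, 0, 0, 0, 0, 0, 0, 0, 0]'

```text
time_s: 4.37
eef_pos: [593.6, -3.7, 95.7]
ee_rot: [-0.496, 0.503, 0.499, -0.501]
force: [-5.0, -21.4, 14.7]
grip_width: 0.232
```

```bash
python3 - <<'E'
from h import *
s,im,d=cap('wrist','w2.png'); print(s['eef_pos'].round(1),s['grip_width'],s['force'].round(1))
P=cloud('wrist',d,s)
m=(P[...,0]>370)&(P[...,0]<500)&(np.abs(P[...,1]+4)<140)&(P[...,2]>12)&(P[...,2]<22)&(im.min(-1)>100)
print(m.sum(),cv2.minAreaRect(P[m][:,:2].astype(np.float32)))
E
```

```text
[593.6  -3.7  95.7] 0.23186763436545235 [ -5.  -21.4  14.7]
3972 ((462.61785888671875, -5.757957458496094), (250.2607421875, 40.9229621887207), 87.8685531616211)
```

View pics/w2.png

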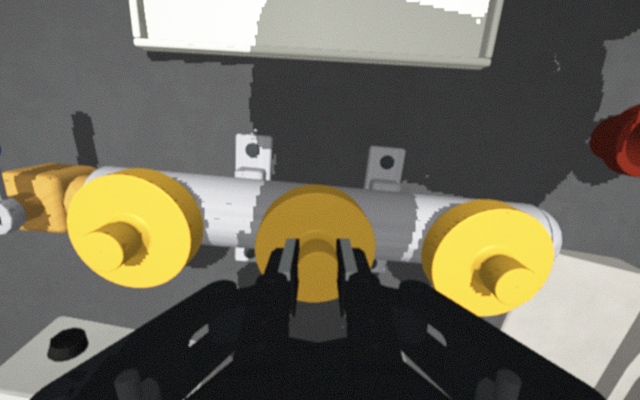

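drive_tool --gripper '[1, 1, 1, 1, 1, 1, 1]' --pt "0 -0.01 0" --pt "0 -0.01 0" --pt "0 -0.015 0" --pt "0 -0.02 0" --pt "0 -0.02 0" --pt "0 0 0" --pt "0 0 0" --turn '[0, 0, 0, 0, 0, 0, 0]'

```text
time_s: 5.0
eef_pos: [592.5, 0.7, 168.6]
ee_rot: [-0.499, 0.501, 0.501, -0.5]
force: [0.3, 0.4, -1.7]
grip_width: 0.233
```

```bash
python3 - <<'E'
from h import *
s,im,d=cap('wrist','w3.png'); print(s['eef_pos'].round(1),s['ee_rot'].round(3),s['grip_width'],s['force'].round(1))
P=cloud('wrist',d,s)
for X in [(604,99),(585,-110)]:
    print(X,'knob',circ(P,X,25,104,120)); print('cap',circ(P,X,50,80,96))
m=(P[...,0]>350)&(P[...,0]<500)&(np.abs(P[...,1]+4)<140)&(P[...,2]>12)&(P[...,2]<22)&(im.min(-1)>100)
print(m.sum(),cv2.minAreaRect(P[m][:,:2].astype(np.float32)))
print('heldcap',circ(P,(594,-5),50,125,160))
E
```

```text
[592.5   0.7 168.6] [-0.499  0.501  0.501 -0.5  ] 0.23252007678390746 [ 0.3  0.4 -1.7]
(604, 99) knob (720, array([603. ,  97.6, 109.7]), array([604.1,  98.7]), 11.3, array([106. , 110.1, 111.2]))
cap (4608, array([600.4,  96.1,  88.2]), array([604.4,  98.7]), 35.3, array([86.4, 88.4, 89.8]))
(585, -110) knob (774, array([ 584.3, -108.7,  109.7]), array([ 585.4, -109.9]), 11.6, array([105.9, 110. , 111.2]))
cap (4914, array([ 582. , -106.5,   88.2]), array([ 585.4, -109.7]), 35.4, array([86.5, 88.4, 89.8]))
2477 ((449.9947814941406, -5.062110900878906), (250.3987579345703, 65.40583038330078), 87.8057632446289)
heldcap (1638, array([575. ,  13.5, 156.3]), array([594.5,   0.8]), 35.4, array([144.6, 159.1, 159.9]))
```

View pics/w3.png

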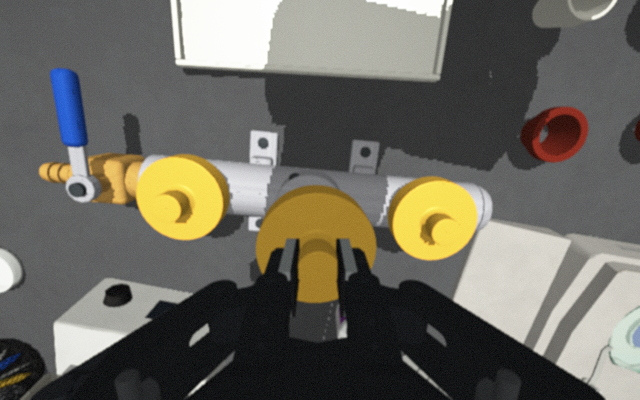

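drive_tool --gripper '[1, 1, 1, 1, 1, 1, 1, 1, 1, 1, 1]' --pt "-0.0014 0.01 0.0396" --pt "-0.0014 0.01 0.0396" --pt "-0.0014 0.01 0.0396" --pt "-0.0013 0.01 0.0396" --pt "0 0.026 0" --pt "0 0.026 0" --pt "0 0.026 0" --pt "0 0.01 0" --pt "0 0.006 0" --pt "0 0 0" --pt "0 0 0" --turn '[0, 0, 0, 0, 0, 0, 0, 0, 0, 0, 0]'

```text
time_s: 5.97
eef_pos: [433.4, -4.8, 33.0]
ee_rot: [0.5, -0.5, -0.5, 0.5]
force: [0.5, -0.8, 0.3]
grip_width: 0.229
```

```bash
python3 - <<'E'
from h import *
s=ctrl.sense(); print(s['eef_pos'].round(1),s['force'].round(1),np.abs(s['dq']).max())
E
```

```text
[433.4  -4.8  33. ] [ 0.5 -0.8  0.3] 0.0131750581059481
```

drive_tool --gripper '[0, 0, 0, 0, 0, 0, 0, 0, 0, 0, 0, 0, 0, 0, 0, 0, 0, 1, 1, 1]' --pt "0 0 0" --pt "0 0 0" --pt "0 0 0" --pt "0 0 0" --pt "0 -0.04 0" --pt "0 -0.04 0" --pt "0.0173 -0.005 -0.0284" --pt "0.0173 -0.005 -0.0284" --pt "0.0173 -0.005 -0.0284" --pt "0.0173 -0.005 -0.0284" --pt "0.0172 -0.005 -0.0283" --pt "0.0172 -0.005 -0.0283" --pt "0 0.0262 0" --pt "0 0.0261 0" --pt "0 0 0" --pt "0 0 0" --pt "0 0 0" --pt "0 0 0" --pt "0 0 0" --pt "0 0 0" --turn '[0, 0, 0, 0, 0, 0, 0, 0, 0, 0, 0, 0, 0, 0, 0, 0, 0, 0, 0, 0]'

```text
time_s: 7.63
eef_pos: [604.2, 98.7, 92.1]
ee_rot: [-0.499, 0.5, 0.501, -0.5]
force: [1.1, -0.3, -0.0]
grip_width: 0.608
```

```bash
python3 - <<'E'
from h import *
s,im,d=cap('wrist','w4.png'); print(s['eef_pos'].round(1),s['grip_width'],s['force'].round(1),np.abs(s['dq']).max())
P=cloud('wrist',d,s)
print('traycap',circ(P,(435,-5),50,15,35));print('knob',circ(P,(435,-5),20,36,60))
E
```

```text
[604.2  98.7  92.1] 0.6082085446803231 [ 1.1 -0.3 -0. ] 0.007893201747035457
traycap (1627, array([469.6,  -2.5,  21. ]), array([466.9,  -5.9]), 29.8, array([15.3, 22.9, 25.9]))
knob (0, None)
```

View pics/w4.png

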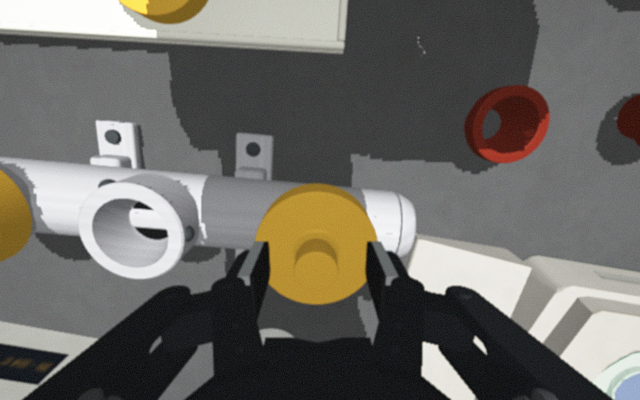

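drive_tool --gripper '[1, 1, 1, 1, 1, 1, 1, 1, 1, 1, 1, 1, 1, 1, 1, 1, 1, 1, 1, 1]' --pt "0 0 0" --pt "0 0 0" --pt "0 0 0" --pt "0 0 0" --pt "0 0 0" --pt "0 -0.01 0" --pt "0 -0.01 0" --pt "0 -0.015 0" --pt "0 -0.02 0" --pt "0 -0.02 0" --pt "-0.0052 0.008 0.033" --pt "-0.0051 0.008 0.033" --pt "-0.0051 0.008 0.033" --pt "-0.0051 0.008 0.0331" --pt "-0.0051 0.008 0.0331" --pt "0 0.03 0" --pt "0 0.03 0" --pt "0 0.02 0" --pt "0 0.01 0" --pt "0 0.006 0" --turn '[0, 0, 0, 0, 0, 0, 0, 0, 0, 0, 0, 0, 0, 0, 0, 0, 0, 0, 0, 0]'

```text
time_s: 9.35
eef_pos: [438.7, 73.2, 29.8]
ee_rot: [0.5, -0.5, -0.5, 0.5]
force: [0.5, 1.0, 1.3]
grip_width: 0.232
```

```bash
python3 - <<'E'
from h import *
s,im,d=cap('wrist','w5.png'); print(s['eef_pos'].round(1),s['grip_width'],s['force'].round(1),np.abs(s['dq']).max())
P=cloud('wrist',d,s)
for z in (15,): print('held',circ(P,(438,73),50,z,35))
E
```

```text
[438.7  73.2  29.8] 0.23151408087668815 [0.5 1.  1.3] 0.1690138568355415
held (8885, array([426.7,  72.2,  24.5]), array([438.,  73.]), 50.0, array([15.8, 26.3, 28. ]))
```

View pics/w5.png

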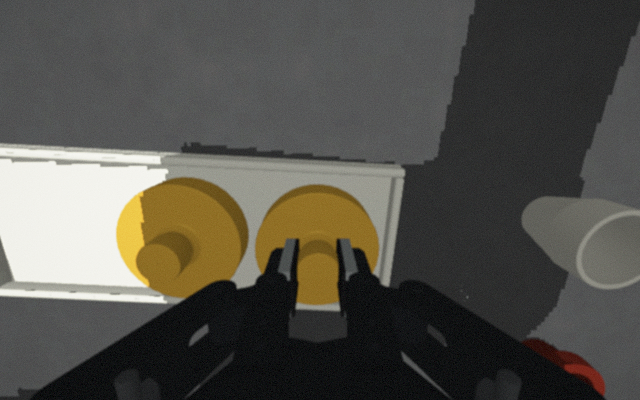

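drive_tool --gripper '[0, 0, 0, 0, 0, 0, 0, 0, 0, 0, 0, 0, 0, 0, 0, 0, 0, 1, 1, 1]' --pt "0 0 0" --pt "0 0 0" --pt "0 0 0" --pt "0 0 0" --pt "0 -0.04 0" --pt "0 -0.04 0" --pt "-0.0305 -0.005 -0.0244" --pt "-0.0305 -0.005 -0.0244" --pt "-0.0305 -0.005 -0.0244" --pt "-0.0305 -0.005 -0.0244" --pt "-0.0304 -0.005 -0.0244" --pt "-0.0304 -0.005 -0.0245" --pt "0 0.0245 0" --pt "0 0.0245 0" --pt "0 0 0" --pt "0 0 0" --pt "0 0 0" --pt "0 0 0" --pt "0 0 0" --pt "0 0 0" --turn '[0, 0, 0, 0, 0, 0, 0, 0, 0, 0, 0, 0, 0, 0, 0, 0, 0, 0, 0, 0]'

```text
time_s: 11.07
eef_pos: [585.6, -109.5, 92.1]
ee_rot: [-0.499, 0.5, 0.5, -0.5]
force: [-0.5, -0.0, 0.9]
grip_width: 0.605
```

```bash
python3 - <<'E'
from h import *
s,im,d=cap('wrist','w6.png'); print(s['eef_pos'].round(1),s['grip_width'],s['force'].round(1),np.abs(s['dq']).max())
E
```

```text
[ 585.6 -109.5   92.1] 0.604712502758782 [-0.5 -0.   0.9] 0.006426598751683175
```

View pics/w6.png

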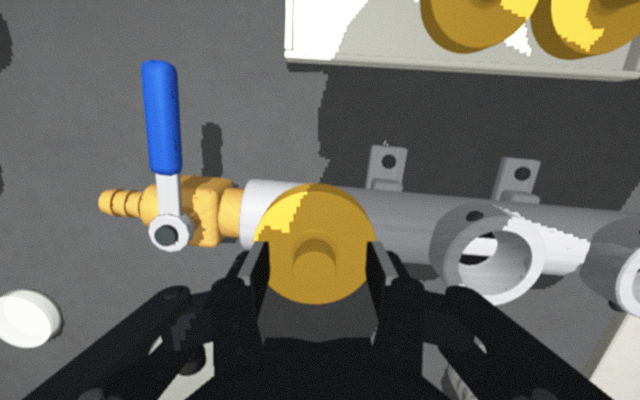

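drive_tool --gripper '[1, 1, 1, 1, 1, 1, 1, 1, 1, 1, 1, 1, 1, 1, 1, 1, 1, 1, 1, 1]' --pt "0 0 0" --pt "0 0 0" --pt "0 0 0" --pt "0 0 0" --pt "0 0 0" --pt "0 -0.01 0" --pt "0 -0.01 0" --pt "0 -0.015 0" --pt "0 -0.02 0" --pt "0 -0.02 0" --pt "0.0054 0.008 0.0305" --pt "0.0054 0.008 0.0305" --pt "0.0054 0.008 0.0305" --pt "0.0053 0.008 0.0305" --pt "0.0053 0.008 0.0305" --pt "0 0.03 0" --pt "0 0.03 0" --pt "0 0.02 0" --pt "0 0.011 0" --pt "0 0.006 0" --turn '[0, 0, 0, 0, 0, 0, 0, 0, 0, 0, 0, 0, 0, 0, 0, 0, 0, 0, 0, 0]'

```text
time_s: 12.78
eef_pos: [432.1, -82.2, 28.2]
ee_rot: [0.501, -0.499, -0.5, 0.5]
force: [-12.5, -1.5, 33.5]
grip_width: 0.23
```

```bash
python3 - <<'E'
from h import *
s,im,d=cap('wrist','w7.png'); print(s['eef_pos'].round(1),s['grip_width'],s['force'].round(1),np.abs(s['dq']).max())
E
```

```text
[432.1 -82.2  28.2] 0.23027778361926526 [-12.5  -1.5  33.5] 0.116401143493937
```

View pics/w7.png

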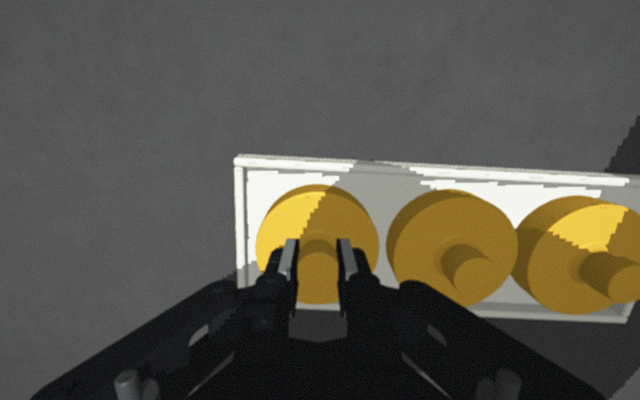

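drive_tool --gripper '[1, 0, 0, 0, 0, 0, 0, 0, 0, 0, 0, 0, 0, 0, 0, 0, 0, 0, 0, 0]' --pt "0 -0.001 0" --pt "0 0 0" --pt "0 0 0" --pt "0 0 0" --pt "0 0 0" --pt "0 -0.04 0" --pt "0 -0.04 0" --pt "0.0373 -0.014 -0.0048" --pt "0.0373 -0.014 -0.0048" --pt "0.0373 -0.014 -0.0048" --pt "0.0373 -0.014 -0.0048" --pt "0.0373 -0.014 -0.0048" --pt "0.0373 -0.014 -0.0048" --pt "0.0373 -0.014 -0.0047" --pt "0.0373 -0.014 -0.0047" --pt "0.0373 -0.014 -0.0047" --pt "0.0373 -0.014 -0.0047" --pt "0 0 0" --pt "0 0 0" --pt "0 0 0" --turn '[0, 0, 0, 0, 0, 0, 0, 0, 0, 0, 0, 0, 0, 0, 0, 0, 0, 0, 0, 0]'

```text
time_s: 14.5
eef_pos: [479.8, 289.7, 249.4]
ee_rot: [0.5, -0.5, -0.5, 0.501]
force: [-0.5, -0.5, -0.3]
grip_width: 1.003
```

```bash
python3 - <<'E'
from h import *
s,im,d=cap('wrist','w8.png'); M,f,cx,cy=T('wrist',s);print(s['eef_pos'].round(1),s['time_s'],s['force'].round(1),np.abs(s['dq']).max())
P=cloud('wrist',d,s)
for q in ['sleeve_0','crucible_0','cap_0']:
    for r in ctrl.pinpoint('wrist',q):
        X=w(M,r['centre']); print(q,round(float(r['score']),2),X.round(1),np.round(px(M,f,cx,cy,X)))
for X in [(422,321),(542,232),(532,348)]: print(X,circ(P,X,45,29,36))
print(circ(P,(427,218),45,46,54))
E
```

```text
[479.8 289.7 249.4] 14.5 [-0.5 -0.5 -0.3] 0.02319375825159867
sleeve_0 0.63 [422.4 321.6  -4. ] [340. 127.]
sleeve_0 0.62 [530.6 355.9  -2.2] [363. 205.]
crucible_0 0.91 [424.9 217.5  -0.8] [262. 129.]
crucible_0 0.36 [439.4  72.3   5.3] [152. 141.]
cap_0 0.88 [445.4 457.2   3.2] [442. 145.]
cap_0 0.64 [439.9  74.6   4.3] [154. 141.]
cap_0 0.55 [437.6  -5.3   1.2] [ 95. 139.]
cap_0 0.55 [438.3 -81.7   3.5] [ 37. 140.]
(422, 321) (750, array([420.9, 323.6,  31.9]), array([421.4, 323.4]), 26.0, array([30.1, 32. , 33.2]))
(542, 232) (592, array([536.5, 231.6,  31.8]), array([537.2, 231.7]), 26.1, array([29.9, 31.9, 33.2]))
(532, 348) (601, array([530.4, 350.3,  31.8]), array([530.8, 350.3]), 26.1, array([30. , 31.8, 33.3]))
(288, array([426.1, 216.5,  49.6]), array([426.4, 217.1]), 20.6, array([47.5, 49.8, 51.1]))
```

View pics/w8.png

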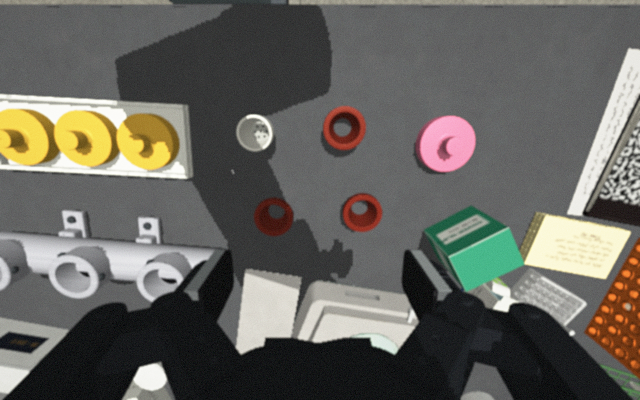

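drive_tool --gripper '[0, 0, 0, 0, 0, 0, 0, 0, 0, 0, 0, 1, 1, 1, 1, 1, 1, 1, 1, 1]' --pt "-0.0097 0.036 -0.0095" --pt "-0.0097 0.036 -0.0095" --pt "-0.0097 0.036 -0.0095" --pt "-0.0097 0.036 -0.0096" --pt "-0.0097 0.036 -0.0096" --pt "-0.0097 0.036 -0.0096" --pt "0 0.017 0" --pt "0 0.006 0" --pt "0 0 0" --pt "0 0 0" --pt "0 0 0" --pt "0 0 0" --pt "0 0 0" --pt "0 0 0" --pt "0 0 0" --pt "0 -0.02 0" --pt "0 -0.04 0" --pt "0 -0.04 0" --pt "0 -0.03 0" --pt "0 0 0" --turn '[0, 0, 0, 0, 0, 0, 0, 0, 0, 0, 0, 0, 0, 0, 0, 0, 0, 0, 0, 0]'

```text
time_s: 16.37
eef_pos: [540.0, 232.7, 147.9]
ee_rot: [-0.498, 0.502, 0.504, -0.497]
force: [-0.2, 0.3, 0.7]
grip_width: 0.584
```

```bash
python3 - <<'E'
from h import *
s,im,d=cap('wrist','w9.png'); M,f,cx,cy=T('wrist',s);print(s['eef_pos'].round(1),s['grip_width'],s['time_s'],s['force'].round(1),np.abs(s['dq']).max())
P=cloud('wrist',d,s); e=s['eef_pos']
Q=P[(np.hypot(P[...,0]-e[0],P[...,1]-e[1])<40)&(P[...,2]<e[2]+60)&(im[...,0]>1.8*im[...,1])]
print(len(Q),np.percentile(Q[:,2],[1,5,50,95,99]),cv2.minEnclosingCircle(Q[Q[:,2]>np.percentile(Q[:,2],90)-4][:,:2].astype(np.float32)))
for X in [(604,99),(594.6,-5)]: print(circ(P,X,36,80,88))
E
```

```text
[540.  232.7 147.9] 0.5842731952709916 16.3667 [-0.2  0.3  0.7] 0.09382638606061271
7448 [138.54535772 142.73462653 166.295356   168.27974978 168.76864161] ((539.543212890625, 233.70361328125), 26.356176376342773)
(1569, array([592.8,  96.1,  84.2]), array([602.3, 100.2]), 31.4, array([80.6, 84.7, 86. ]))
(2182, array([593.7,   1.5,  84. ]), array([593. ,  -3.9]), 31.4, array([80.5, 84.6, 85.9]))
```

View pics/w9.png

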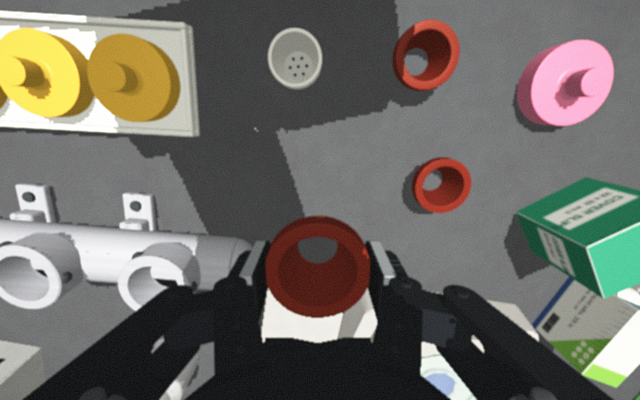

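drive_tool --gripper '[1, 1, 1, 1, 1, 1, 1, 1, 1, 1, 1]' --pt "-0.0334 0 -0.0167" --pt "-0.0333 0 -0.0167" --pt "-0.0333 0 -0.0167" --pt "-0.0333 0 -0.0166" --pt "0 0 0" --pt "0 0.025 0" --pt "0 0.018 0" --pt "0 0.01 0" --pt "0 0.005 0" --pt "0 0 0" --pt "0 0 0" --turn '[0, 0, 0, 0, 0, 0, 0, 0, 0, 0, 0]'

```text
time_s: 17.33
eef_pos: [604.3, 98.9, 83.3]
ee_rot: [-0.5, 0.5, 0.5, -0.5]
force: [1.2, 0.6, -0.5]
grip_width: 0.587
```

```bash
python3 - <<'E'
from h import *
s,im,d=cap('wrist','w10.png'); M,f,cx,cy=T('wrist',s);print(s['eef_pos'].round(1),s['grip_width'],s['time_s'],s['force'].round(1),np.abs(s['dq']).max())
P=cloud('wrist',d,s); e=s['eef_pos']
print(circ(P,(604,98.8),32,99,112))
E
```

```text
[604.3  98.9  83.3] 0.586757557997399 17.3333 [ 1.2  0.6 -0.5] 0.01125314209812904
(5152, array([602.3,  99.6, 103.1]), array([599.7,  98.8]), 30.7, array([100. , 102.9, 108. ]))
```

View pics/w10.png

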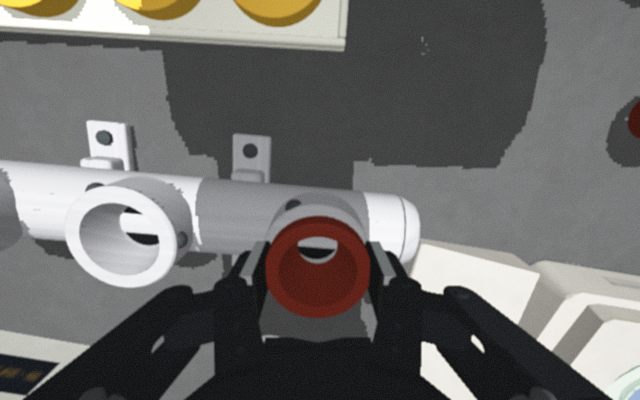

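drive_tool --gripper '[0, 0, 0, 0, 0, 0, 0]' --pt "0 0 0" --pt "0 0 0" --pt "0 0 0" --pt "0 -0.02 0" --pt "0 -0.04 0" --pt "0 -0.03 0" --pt "0 0 0" --turn '[0, 0, 0, 0, 0, 0, 0]'

```text
time_s: 17.97
eef_pos: [606.7, 98.8, 180.0]
ee_rot: [-0.497, 0.503, 0.503, -0.497]
force: [1.4, -0.2, 0.9]
grip_width: 0.995
```

```bash
python3 - <<'E'
from h import *
s,im,d=cap('wrist','w11.png'); M,f,cx,cy=T('wrist',s);print(s['eef_pos'].round(1),s['grip_width'],s['time_s'],s['force'].round(1),np.abs(s['dq']).max())
P=cloud('wrist',d,s); e=s['eef_pos']
print(circ(P,(604,98.8),32,94,106))
m=(np.hypot(P[...,0]-604,P[...,1]-98.8)<32)&(P[...,2]>95)&(P[...,2]<108)
Q=P[m];print(np.linalg.lstsq(np.c_[Q[:,:2]-[604,98.8],np.ones(len(Q))],Q[:,2],rcond=None)[0])
E
```

```text
[606.7  98.8 180. ] 0.9953156669687249 17.9667 [ 1.4 -0.2  0.9] 0.09121722061719409
(1584, array([603.6,  99. ,  97.5]), array([604.5,  99. ]), 26.2, array([95.4, 97.6, 98.7]))
[-7.45805781e-03  5.37353956e-03  9.75748430e+01]
```

View pics/w11.png

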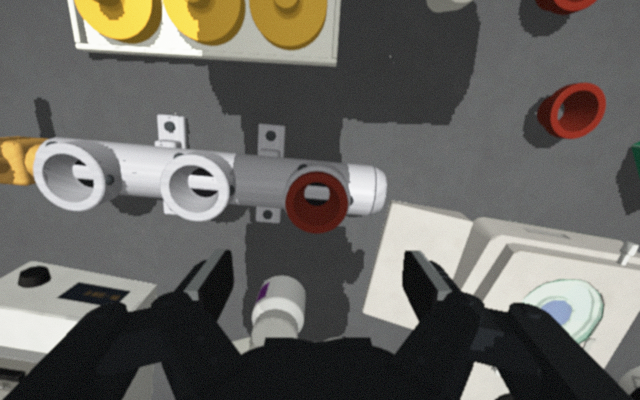

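```bash
python3 - <<'E'
from h import *
s,im,d=cap('wrist'); print(s['eef_pos'])
P=cloud('wrist',d,s)
print(circ(P,(530,350),45,29,36)); print(circ(P,(421,323),45,29,36))
for X in [(604,99),(594.6,-5),(585,-110)]: print(circ(P,X,36,82,88))
E
```

```text
[605.60879587  98.77797119 176.64378267]
(1408, array([530.6, 349.6,  31.7]), array([531.4, 349.9]), 27.0, array([29.7, 31.9, 33.2]))
(416, array([442.7, 321.5,  31.7]), array([438.4, 322.3]), 19.5, array([29.7, 31.9, 33.2]))
(788, array([594.7,  99.4,  84.9]), array([602.7, 100. ]), 30.6, array([82.6, 84.9, 87.4]))
(2037, array([593.4,  -5. ,  84.9]), array([594.8,  -4.6]), 30.9, array([83. , 85. , 86.1]))
(2230, array([ 583.8, -108.8,   84.7]), array([ 584.5, -108.9]), 30.7, array([82.7, 84.9, 86.2]))
```

drive_tool --gripper '[0, 0, 0, 0, 0, 0, 0, 0, 0, 0, 0, 0, 0, 1, 1, 1, 1, 1, 1, 1]' --pt "0.0359 0.0143 0.0104" --pt "0.0359 0.0143 0.0104" --pt "0.0359 0.0143 0.0104" --pt "0.0359 0.0143 0.0104" --pt "0.036 0.0143 0.0104" --pt "0.036 0.0143 0.0105" --pt "0.036 0.0142 0.0105" --pt "0 0.03 0" --pt "0 0.02 0" --pt "0 0.012 0" --pt "0 0 0" --pt "0 0 0" --pt "0 0 0" --pt "0 0 0" --pt "0 0 0" --pt "0 0 0" --pt "0 0 0" --pt "0 -0.02 0" --pt "0 -0.04 0" --pt "0 -0.04 0" --turn '[0, 0, 0, 0, 0, 0, 0, 0, 0, 0, 0, 0, 0, 0, 0, 0, 0, 0, 0, 0]'

```text
time_s: 19.73
eef_pos: [530.4, 349.9, 111.4]
ee_rot: [0.5, -0.5, -0.499, 0.501]
force: [1.4, 0.5, -0.3]
grip_width: 0.589
```

```bash
cat > chk.py <<'E'
from h import *
import sys
s,im,d=cap('wrist',sys.argv[1]); print(s['eef_pos'].round(1),round(s['grip_width'],3),s['time_s'],s['force'].round(1),np.abs(s['dq']).max().round(3))
P=cloud('wrist',d,s); e=s['eef_pos']
# held red
m=(np.hypot(P[...,0]-e[0],P[...,1]-e[1])<40)&(P[...,2]<e[2]+60)&(P[...,2]>e[2]-20)&(im[...,0]>1.8*im[...,1])
Q=P[m]
if len(Q)>500:
    t=np.percentile(Q[:,2],97); c,r=cv2.minEnclosingCircle(Q[Q[:,2]>t-5][:,:2].astype(np.float32)); print('held sleeve top-TCP',round(t-e[2],1),'centre-TCP',np.round(c-e[:2],1),round(r,1))
E
python3 chk.py w12.png
```

```text
[530.4 349.9 111.4] 0.589 19.7333 [ 1.4  0.5 -0.3] 0.95
held sleeve top-TCP 20.5 centre-TCP [0.  0.9] 26.6
```

View pics/w12.png

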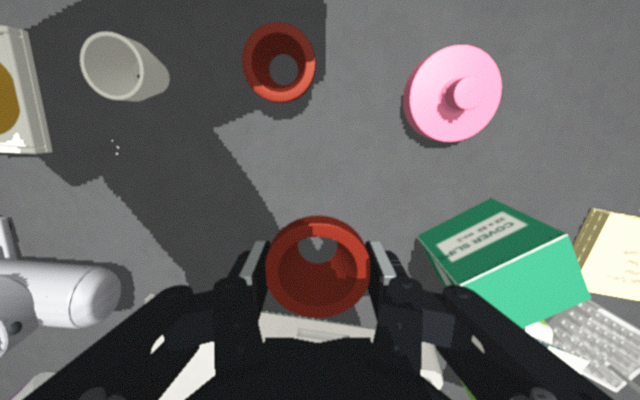

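drive_tool --gripper '[1, 1, 1, 1, 1, 1, 1, 1, 1, 1, 1, 1, 1, 1, 1, 1, 1, 1]' --pt "-0.0355 -0.004 -0.0063" --pt "-0.0355 -0.004 -0.0063" --pt "-0.0355 -0.004 -0.0063" --pt "-0.0355 -0.004 -0.0064" --pt "-0.0355 -0.004 -0.0064" --pt "-0.0355 -0.004 -0.0064" --pt "-0.0355 -0.004 -0.0064" --pt "-0.0355 -0.004 -0.0064" --pt "-0.0355 -0.004 -0.0064" --pt "-0.0355 -0.004 -0.0064" --pt "0 0 0" --pt "0 0.03 0" --pt "0 0.018 0" --pt "0 0.01 0" --pt "0 0.007 0" --pt "0 0.003 0" --pt "0 0 0" --pt "0 0 0" --turn '[0, 0, 0, 0, 0, 0, 0, 0, 0, 0, 0, 0, 0, 0, 0, 0, 0, 0]'

```text
time_s: 21.28
eef_pos: [595.2, -4.8, 83.7]
ee_rot: [-0.5, 0.5, 0.5, -0.5]
force: [-0.6, -2.6, -1.4]
grip_width: 0.588
```

```bash
python3 chk.py w13.png
```

```text
[595.2  -4.8  83.7] 0.588 21.2833 [-0.6 -2.6 -1.4] 0.003
held sleeve top-TCP 20.5 centre-TCP [-0.3  1.2] 26.4
```

View pics/w13.png

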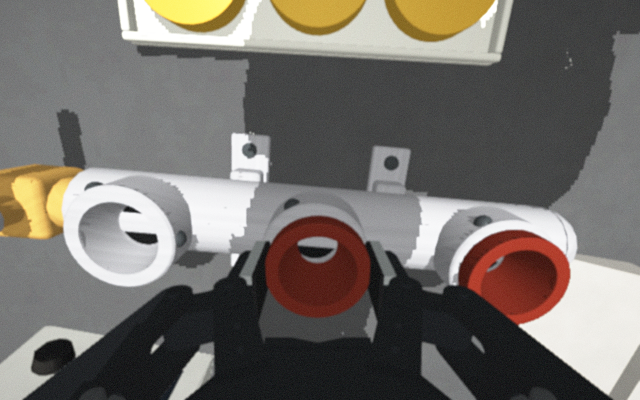

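drive_tool --gripper '[0, 0, 0, 0, 0, 0, 0, 0, 0, 0, 0, 0, 0, 0, 0, 0, 0, 0]' --pt "0 0 0" --pt "0 0 0" --pt "0 0 0" --pt "0 -0.02 0" --pt "0 -0.04 0" --pt "0 -0.03 0" --pt "0.0328 0 0.0173" --pt "0.0328 0 0.0173" --pt "0.0328 0 0.0173" --pt "0.0328 0 0.0173" --pt "0.0328 0 0.0173" --pt "0.0328 0 0.0173" --pt "0.0329 0 0.0173" --pt "0.0329 0 0.0174" --pt "0.0329 0 0.0174" --pt "0.0329 0 0.0174" --pt "0 0.03 0" --pt "0 0 0" --turn '[0, 0, 0, 0, 0, 0, 0, 0, 0, 0, 0, 0, 0, 0, 0, 0, 0, 0]'

```text
time_s: 22.83
eef_pos: [418.8, 324.3, 139.6]
ee_rot: [0.5, -0.498, -0.499, 0.503]
force: [-0.7, 0.5, -0.7]
grip_width: 1.001
```

```bash
python3 - <<'E'
from h import *
s,im,d=cap('wrist','w14.png'); print(s['eef_pos'].round(1),s['grip_width'],s['time_s'])
P=cloud('wrist',d,s)
print(circ(P,(421.4,323.4),45,29,36)); print(circ(P,(426,217),45,46,54))
E
```

```text
[418.8 324.3 139.6] 1.0012147135277871 22.8333
(1262, array([420.7, 323.2,  31.8]), array([421.3, 323.3]), 26.0, array([30.1, 31.9, 33.1]))
(609, array([425.9, 216.4,  49.2]), array([426.1, 216.9]), 21.0, array([46.4, 49.6, 50.8]))
```

View pics/w14.png

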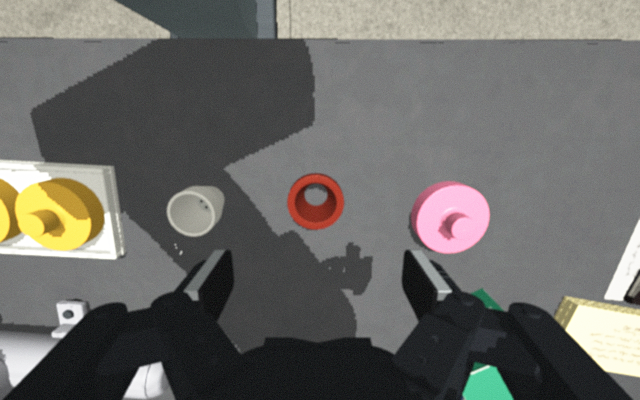

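drive_tool --gripper '[0, 0, 0, 0, 0, 0, 0, 0, 1, 1, 1, 1, 1, 1, 1]' --pt "0 0.04 0" --pt "0 0.04 0" --pt "0 0.03 0" --pt "0 0.015 0" --pt "0 0.007 0" --pt "0 0 0" --pt "0 0 0" --pt "0 0 0" --pt "0 0 0" --pt "0 0 0" --pt "0 0 0" --pt "0 0 0" --pt "0 -0.02 0" --pt "0 -0.04 0" --pt "0 -0.04 0" --turn '[0, 0, 0, 0, 0, 0, 0, 0, 0, 0, 0, 0, 0, 0, 0]'

```text
time_s: 24.13
eef_pos: [420.7, 323.2, 111.7]
ee_rot: [0.5, -0.5, -0.499, 0.501]
force: [0.3, 0.2, 0.6]
grip_width: 0.582
```

```bash
python3 chk.py w15.png
```

```text
[420.7 323.2 111.7] 0.582 24.1333 [0.3 0.2 0.6] 1.086
held sleeve top-TCP 20.7 centre-TCP [0.2 1.2] 26.7
```

drive_tool --gripper '[1, 1, 1, 1, 1, 1, 1, 1, 1, 1, 1, 1, 1, 1, 1, 1, 1, 1, 1, 1]' --pt "-0.0361 -0.0037 -0.0136" --pt "-0.0361 -0.0037 -0.0136" --pt "-0.0361 -0.0037 -0.0136" --pt "-0.0361 -0.0037 -0.0136" --pt "-0.0361 -0.0037 -0.0136" --pt "-0.0361 -0.0037 -0.0136" --pt "-0.0361 -0.0037 -0.0137" --pt "-0.0361 -0.0037 -0.0137" --pt "-0.0361 -0.0037 -0.0137" --pt "-0.0361 -0.0037 -0.0137" --pt "-0.036 -0.0035 -0.0137" --pt "-0.036 -0.0035 -0.0137" --pt "0 0 0" --pt "0 0.03 0" --pt "0 0.02 0" --pt "0 0.012 0" --pt "0 0.007 0" --pt "0 0.003 0" --pt "0 0 0" --pt "0 0 0" --turn '[0, 0, 0, 0, 0, 0, 0, 0, 0, 0, 0, 0, 0, 0, 0, 0, 0, 0, 0, 0]'

```text
time_s: 25.85
eef_pos: [585.8, -109.6, 83.8]
ee_rot: [-0.499, 0.5, 0.5, -0.5]
force: [-1.6, -2.9, -2.0]
grip_width: 0.59
```

```bash
python3 chk.py w16.png
```

```text
[ 585.8 -109.6   83.8] 0.59 25.85 [-1.6 -2.9 -2. ] 0.006
held sleeve top-TCP 20.6 centre-TCP [-0.2  0.8] 26.5
```

View pics/w16.png

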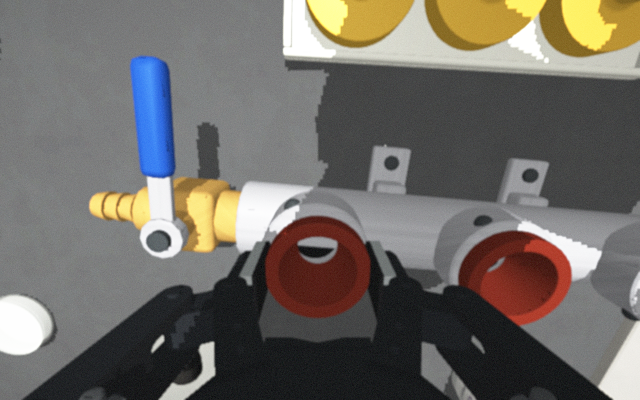

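drive_tool --gripper '[0, 0, 0, 0, 0, 0, 0, 0, 0, 0]' --pt "0 0 0" --pt "0 0 0" --pt "0 0 0" --pt "0 -0.02 0" --pt "0 -0.04 0" --pt "0.02 -0.03 0" --pt "0.04 0 0" --pt "0.04 0 0" --pt "0 0 0" --pt "0 0 0" --turn '[0, 0, 0, 0, 0, 0, 0, 0, 0, 0]'

```text
time_s: 26.73
eef_pos: [585.4, -7.3, 173.4]
ee_rot: [-0.499, 0.499, 0.501, -0.501]
force: [-0.6, -0.3, 0.6]
grip_width: 1.003
```

```bash
cat > ports.py <<'E'
from h import *
import sys
s,im,d=cap('wrist',sys.argv[1]); print(s['eef_pos'].round(1),s['time_s'],np.abs(s['dq']).max().round(3))
P=cloud('wrist',d,s)
zz=float(sys.argv[2])
for X in [(604.2,98.9),(594.7,-5),(585.2,-109.6)]:
    m=(np.hypot(P[...,0]-X[0],P[...,1]-X[1])<32)&(P[...,2]>zz-4.5)&(P[...,2]<zz+7)
    Q=P[m]
    if len(Q)<30: print(X,'few'); continue
    c,r=cv2.minEnclosingCircle(Q[:,:2].astype(np.float32))
    print(X,len(Q),np.round(c,1),round(r,1),np.percentile(Q[:,2],[50,95]).round(1),np.linalg.lstsq(np.c_[Q[:,:2]-c,np.ones(len(Q))],Q[:,2],rcond=None)[0].round(3))
E
python3 ports.py w17.png 98.5
```

```text
[585.4  -7.3 173.4] 26.7333 0.055
(604.2, 98.9) 1643 [604.  99.] 26.3 [97.6 98.7] [-6.0000e-03  4.0000e-03  9.7382e+01]
(594.7, -5) 1673 [595.1  -5.8] 26.1 [98.2 99.8] [-2.4000e-02  1.8000e-02  9.8011e+01]
(585.2, -109.6) 1772 [ 585.2 -109.9] 26.5 [97.6 98.9] [-1.0000e-03 -9.0000e-03  9.7452e+01]
```

View pics/w17.png

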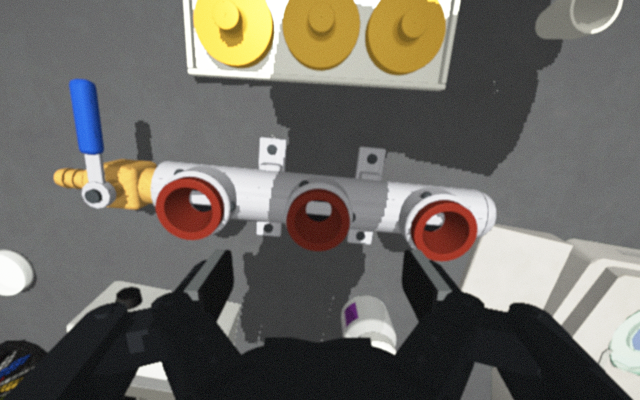

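drive_tool --gripper '[0.5, 0.5, 0.5, 0.5, 0.5, 0.5, 0.5, 0.5, 0.5, 0.5, 0.5, 0.5, 0.5]' --pt "0.0043 0.03 -0.0097" --pt "0 0.02 0" --pt "0 0.015 0" --pt "0 0 0" --pt "0 0 0" --pt "0 0.006 0" --pt "0 0.005 0" --pt "0 0.005 0" --pt "0 0 0" --pt "0 0 0" --pt "0 0 0" --pt "0 0 0" --pt "0 0 0" --turn '[0, 0, 0, 0, 0, 0, 0, 0, 0, 0, 0, 0, 0]'

```text
time_s: 27.87
eef_pos: [595.6, -5.4, 94.5]
ee_rot: [-0.499, 0.501, 0.5, -0.5]
force: [-6.8, -0.5, 17.7]
grip_width: 0.499
```

drive_tool --gripper '[0.5, 0, 0, 0, 0, 0]' --pt "0 -0.02 0" --pt "0 -0.03 0" --pt "0 -0.031 0" --pt "0 0 0" --pt "0 0 0" --pt "0 0 0" --turn '[0, 0, 0, 0, 0, 0]'

```text
time_s: 28.37
eef_pos: [594.9, -5.0, 172.5]
ee_rot: [0.5, -0.5, -0.5, 0.5]
force: [-0.1, -0.1, 0.3]
grip_width: 1.002
```

```bash
python3 ports.py w18.png 98.5
```

```text
[594.9  -5.  172.5] 28.3667 0.017
(604.2, 98.9) 1718 [604.2  98.8] 26.3 [97.6 98.8] [-7.0000e-03  3.0000e-03  9.7405e+01]
(594.7, -5) 1614 [594.8  -5.5] 26.1 [96.7 97.8] [-1.0000e-03  2.0000e-03  9.6618e+01]
(585.2, -109.6) 1843 [ 585.1 -109.8] 26.4 [97.7 98.8] [ 0.0000e+00 -1.0000e-02  9.7455e+01]
```

drive_tool --gripper '[0, 0, 0, 0, 0, 0, 0, 0, 0, 0, 0, 0, 0, 0, 0, 1, 1, 1, 1, 1]' --pt "0.0317 0 0.0241" --pt "0.0317 0 0.0241" --pt "0.0317 0 0.0241" --pt "0.0318 0 0.0241" --pt "0.0318 0 0.0241" --pt "0.0318 0 0.0241" --pt "0.0318 0 0.0241" --pt "0 0.04 0" --pt "0 0.04 0" --pt "0 0.03 0" --pt "0 0.025 0" --pt "0 0.013 0" --pt "0 0 0" --pt "0 0 0" --pt "0 0 0" --pt "0 0 0" --pt "0 0 0" --pt "0 0 0" --pt "0 0 0" --pt "0 0 0" --turn '[0, 0, 0, 0, 0, 0, 0, 0, 0, 0, 0, 0, 0, 0, 0, 0, 0, 0, 0, 0]'

```text
time_s: 30.08
eef_pos: [426.7, 217.3, 25.5]
ee_rot: [-0.5, 0.5, 0.5, -0.5]
force: [-0.1, -0.4, 4.6]
grip_width: 0.466
```

```bash
python3 chk.py w19.png
```

```text
[426.7 217.3  25.5] 0.466 30.0833 [-0.1 -0.4  4.6] 0.001
```

View pics/w19.png

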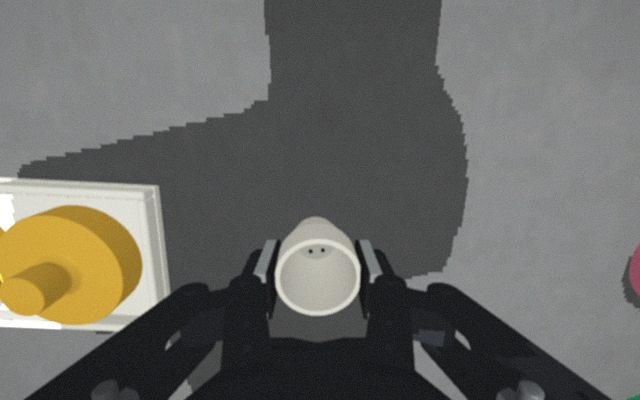

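drive_tool --gripper '[1, 1, 1, 1, 1, 1, 1, 1, 1, 1, 1, 1, 1, 1, 1, 1, 1, 1]' --pt "0 -0.025 0" --pt "0 -0.04 0" --pt "0 -0.04 0" --pt "0 -0.04 0" --pt "-0.0197 0 -0.0296" --pt "-0.0197 0 -0.0296" --pt "-0.0197 0 -0.0296" --pt "-0.0197 0 -0.0296" --pt "-0.0197 0 -0.0297" --pt "-0.0197 0 -0.0297" --pt "0 0 0" --pt "0 0.03 0" --pt "0 0.02 0" --pt "0 0.01 0" --pt "0 0.006 0" --pt "0 0.004 0" --pt "0 0 0" --pt "0 0 0" --turn '[0, 0, 0, 0, 0, 0, 0, 0, 0, 0, 0, 0, 0, 0, 0, 0, 0, 0]'

```text
time_s: 31.63
eef_pos: [604.7, 99.2, 101.0]
ee_rot: [-0.499, 0.5, 0.501, -0.5]
force: [-0.8, -0.1, -0.1]
grip_width: 0.463
```

```bash
python3 chk.py w20.png
```

```text
[604.7  99.2 101. ] 0.463 31.6333 [-0.8 -0.1 -0.1] 0.005
held sleeve top-TCP -2.1 centre-TCP [-7.7 -0.3] 23.7
```

View pics/w20.png

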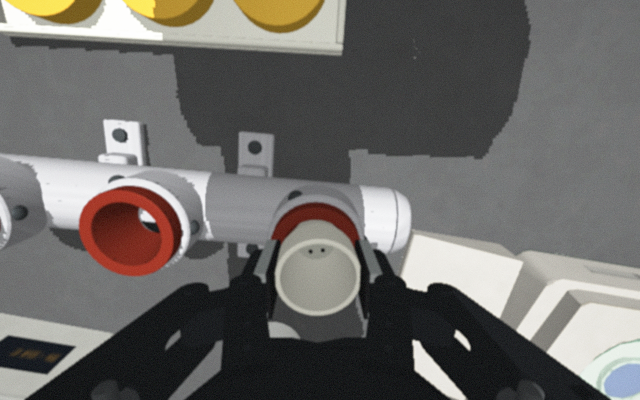

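drive_tool --gripper '[1, 1, 0, 0, 0, 0, 0, 0, 0, 0, 0]' --pt "0 0.0015 0" --pt "0 0 0" --pt "0 0 0" --pt "0 0 0" --pt "0 0 0" --pt "0 -0.02 0" --pt "-0.01 -0.04 0" --pt "-0.03 -0.04 0" --pt "-0.04 0 0" --pt "0 0 0" --pt "0 0 0" --turn '[0, 0, 0, 0, 0, 0, 0, 0, 0, 0, 0]'

```text
time_s: 32.6
eef_pos: [604.3, 22.6, 192.0]
ee_rot: [-0.501, 0.501, 0.499, -0.499]
force: [-0.3, 1.5, -1.3]
grip_width: 1.003
```

```bash
python3 ports.py w21.png 122
```

```text
[604.3  22.6 192. ] 32.6 0.048
(604.2, 98.9) 629 [604.5  98.6] 20.7 [120.4 121.6] [-9.00000e-03  2.00000e-03  1.20208e+02]
(594.7, -5) few
(585.2, -109.6) few
```

View pics/w21.png

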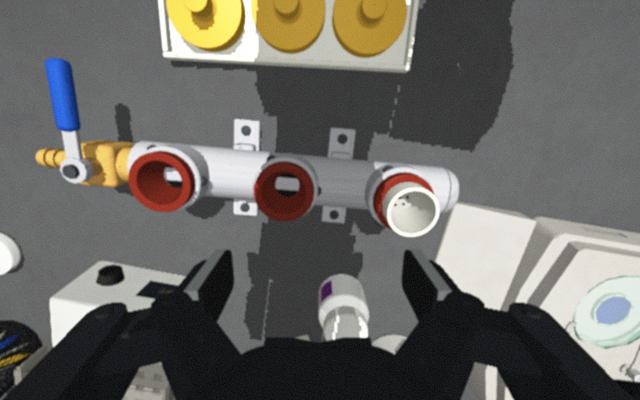

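drive_tool --gripper '[0, 0, 0, 0, 0, 0, 0, 0, 0, 0, 0, 0]' --pt "-0.0369 0 0.0104" --pt "-0.0369 0 0.0104" --pt "-0.0369 0 0.0104" --pt "-0.0369 0 0.0104" --pt "-0.0369 0 0.0104" --pt "-0.0369 0 0.0104" --pt "-0.0369 0 0.0104" --pt "-0.0369 0 0.0104" --pt "-0.0369 0 0.0104" --pt "-0.0369 0 0.0104" --pt "0 0 0" --pt "0 0 0" --turn '[0, 0, 0, 0, 0, 0, 0, 0, 0, 0, 0, 0]'

```text
time_s: 33.65
eef_pos: [500.2, -345.3, 190.8]
ee_rot: [0.501, -0.5, -0.5, 0.5]
force: [0.6, 0.5, -0.1]
grip_width: 1.001
```

```bash
python3 - <<'E'
from h import *
s,im,d=cap('wrist','w22.png'); print(s['eef_pos'].round(1),s['time_s'],np.abs(s['dq']).max())
P=cloud('wrist',d,s)
for X in [(440,-352),(543,-387),(357,-363)]: print(circ(P,X,40,45.5,54))
E
```

```text
[ 500.2 -345.3  190.8] 33.65 0.05255651799277867
(398, array([ 440.7, -349.8,   49.7]), array([ 440.9, -349.8]), 20.4, array([47.6, 49.8, 51.2]))
(376, array([ 541. , -388.3,   49.2]), array([ 541.1, -388. ]), 20.8, array([46.1, 49.6, 50.9]))
(581, array([ 356.8, -363.1,   49.5]), array([ 358.2, -363. ]), 20.6, array([46.3, 49.7, 51.2]))
```

View pics/w22.png

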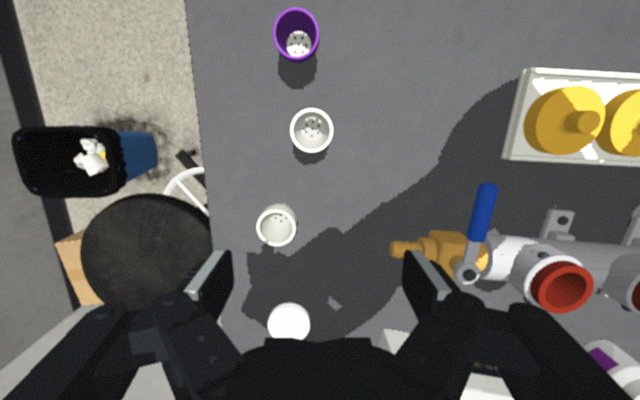

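drive_tool --gripper '[0, 0, 0, 0, 0, 0, 0, 0, 0, 0, 1, 1, 1, 1, 1, 1, 1, 1, 1]' --pt "-0.0107 0.03 -0.0103" --pt "-0.0107 0.03 -0.0103" --pt "-0.0107 0.03 -0.0103" --pt "-0.0107 0.03 -0.0102" --pt "0 0.025 0" --pt "0 0.015 0" --pt "0 0.0068 0" --pt "0 0 0" --pt "0 0 0" --pt "0 0 0" --pt "0 0 0" --pt "0 0 0" --pt "0 0 0" --pt "0 0 0" --pt "0 0 0" --pt "0 -0.025 0" --pt "0 -0.04 0" --pt "0 -0.04 0" --pt "0 -0.04 0" --turn '[0, 0, 0, 0, 0, 0, 0, 0, 0, 0, 0, 0, 0, 0, 0, 0, 0, 0, 0]'

```text
time_s: 35.28
eef_pos: [541.2, -387.4, 171.6]
ee_rot: [0.5, -0.5, -0.5, 0.5]
force: [1.3, -0.1, -0.5]
grip_width: 0.462
```

```bash
cat > chc.py <<'E'
from h import *
import sys
s,im,d=cap('wrist',sys.argv[1]); print(s['eef_pos'].round(1),round(s['grip_width'],3),s['time_s'],s['force'].round(1),np.abs(s['dq']).max().round(3))
P=cloud('wrist',d,s); e=s['eef_pos']
m=(np.hypot(P[...,0]-e[0],P[...,1]-e[1])<26)&(P[...,2]<e[2]+35)&(P[...,2]>e[2]+15)&(im.min(-1)>90)
Q=P[m]
if len(Q)>50:
    t=np.percentile(Q[:,2],97); c,r=cv2.minEnclosingCircle(Q[Q[:,2]>t-4][:,:2].astype(np.float32)); print('held top-TCP',round(t-e[2],1),'centre-TCP',np.round(c-e[:2],1),round(r,1))
E
python3 chc.py w23.png
```

```text
[ 541.2 -387.4  171.6] 0.462 35.2833 [ 1.3 -0.1 -0.5] 0.984
held top-TCP 27.0 centre-TCP [-4. -0.] 24.5
```

View pics/w23.png

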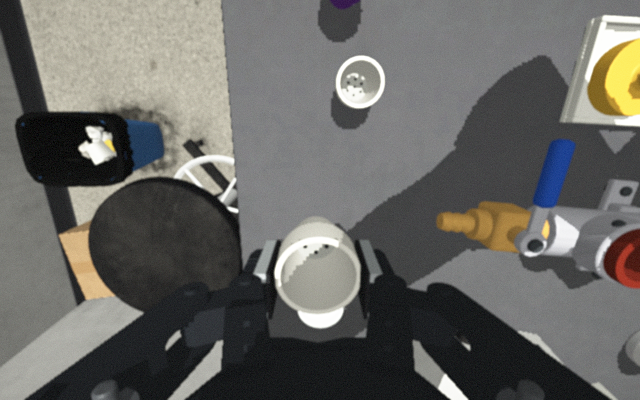

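drive_tool --gripper '[1, 1, 1, 1, 1, 1, 1, 1, 1, 1, 1, 1, 1, 1, 1, 1]' --pt "0.0397 0 -0.0062" --pt "0.0397 0 -0.0062" --pt "0.0397 0 -0.0062" --pt "0.0397 0 -0.0063" --pt "0.0398 0 -0.0063" --pt "0.0398 0 -0.0063" --pt "0.0398 0 -0.0063" --pt "0 0 0" --pt "0 0.03 0" --pt "0 0.02 0" --pt "0 0.01 0" --pt "0 0.006 0" --pt "0 0.004 0" --pt "0 0.0015 0" --pt "0 0 0" --pt "0 0 0" --turn '[0, 0, 0, 0, 0, 0, 0, 0, 0, 0, 0, 0, 0, 0, 0, 0]'

```text
time_s: 36.67
eef_pos: [585.6, -109.8, 99.4]
ee_rot: [-0.499, 0.5, 0.5, -0.5]
force: [0.4, -1.3, -1.8]
grip_width: 0.462
```

```bash
python3 chc.py w24.png
```

```text
[ 585.6 -109.8   99.4] 0.462 36.6667 [ 0.4 -1.3 -1.8] 0.002
held top-TCP 26.1 centre-TCP [-4.3  0.1] 24.4
```

View pics/w24.png

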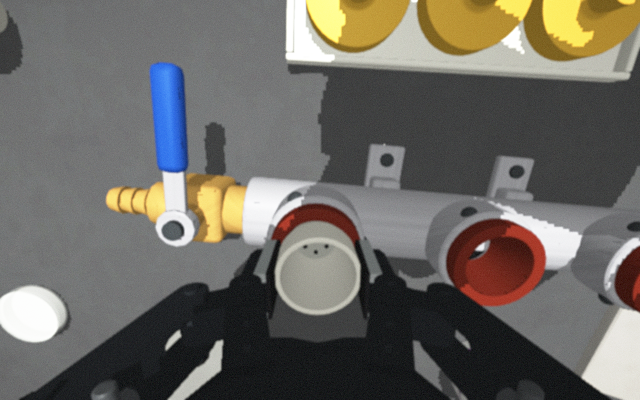

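drive_tool --gripper '[0, 0, 0, 0, 0, 0, 0, 0, 0, 0, 0, 0, 0, 0, 0]' --pt "0 0 0" --pt "0 0 0" --pt "0 0 0" --pt "0 -0.02 0" --pt "0 -0.04 0" --pt "0 -0.04 0" --pt "-0.0342 0 0.0205" --pt "-0.0343 0 0.0205" --pt "-0.0343 0 0.0206" --pt "-0.0343 0 0.0206" --pt "-0.0343 0 0.0206" --pt "-0.0343 0 0.0206" --pt "-0.0343 0 0.0206" --pt "0 0.04 0" --pt "0 0 0" --turn '[0, 0, 0, 0, 0, 0, 0, 0, 0, 0, 0, 0, 0, 0, 0]'

```text
time_s: 37.97
eef_pos: [438.6, -349.1, 153.4]
ee_rot: [0.504, -0.498, -0.5, 0.499]
force: [-0.9, 2.2, -1.6]
grip_width: 1.001
```

```bash
python3 - <<'E'
from h import *
s,im,d=cap('wrist','w25.png'); print(s['eef_pos'].round(1),s['time_s'],np.abs(s['dq']).max())
P=cloud('wrist',d,s)
for X in [(440,-352),(357,-363)]: print(circ(P,X,40,45.5,54))
E
```

```text
[ 438.6 -349.1  153.4] 37.9667 0.13737693060483178
(494, array([ 440.7, -349.8,   49.4]), array([ 440.9, -350. ]), 20.7, array([46.5, 49.7, 51.1]))
(573, array([ 357.1, -363.8,   49.6]), array([ 358.1, -363. ]), 20.5, array([47.4, 49.8, 51.1]))
```

View pics/w25.png

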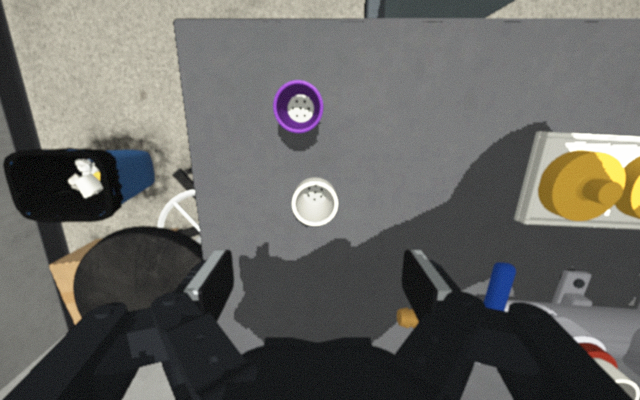

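drive_tool --gripper '[0, 0, 0, 0, 0, 0, 0, 0, 1, 1, 1, 1, 1, 1, 1, 1, 1]' --pt "0 0.04 0" --pt "0 0.04 0" --pt "0 0.03 0" --pt "0 0.015 0" --pt "0 0.0085 0" --pt "0 0 0" --pt "0 0 0" --pt "0 0 0" --pt "0 0 0" --pt "0 0 0" --pt "0 0 0" --pt "0 0 0" --pt "0 0 0" --pt "0 -0.025 0" --pt "0 -0.04 0" --pt "0 -0.04 0" --pt "0 -0.04 0" --turn '[0, 0, 0, 0, 0, 0, 0, 0, 0, 0, 0, 0, 0, 0, 0, 0, 0]'

```text
time_s: 39.43
eef_pos: [441.0, -349.2, 171.6]
ee_rot: [0.5, -0.5, -0.5, 0.5]
force: [0.7, -1.5, -0.2]
grip_width: 0.462
```

```bash
python3 chc.py w26.png
```

```text
[ 441.  -349.2  171.6] 0.462 39.4333 [ 0.7 -1.5 -0.2] 1.074
held top-TCP 27.1 centre-TCP [-4.2 -0. ] 24.5
```

View pics/w26.png

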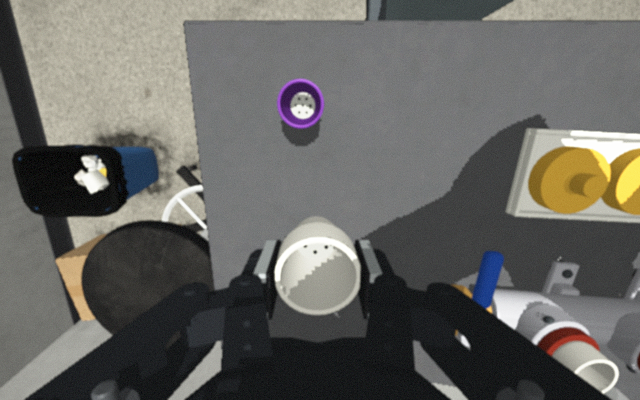

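drive_tool --gripper '[1, 1, 1, 1, 1, 1, 1, 1, 1, 1, 1, 1, 1, 1, 1, 1, 1, 1, 1]' --pt "0.0344 0 -0.0153" --pt "0.0344 0 -0.0153" --pt "0.0344 0 -0.0153" --pt "0.0344 0 -0.0153" --pt "0.0344 0 -0.0154" --pt "0.0345 0 -0.0154" --pt "0.0345 0 -0.0154" --pt "0.0345 0 -0.0154" --pt "0.0345 0 -0.0154" --pt "0.0345 0 -0.0154" --pt "0 0 0" --pt "0 0.03 0" --pt "0 0.02 0" --pt "0 0.01 0" --pt "0 0.006 0" --pt "0 0.004 0" --pt "0 0.002 0" --pt "0 0 0" --pt "0 0 0" --turn '[0, 0, 0, 0, 0, 0, 0, 0, 0, 0, 0, 0, 0, 0, 0, 0, 0, 0, 0]'

```text
time_s: 41.07
eef_pos: [595.2, -5.4, 98.9]
ee_rot: [-0.499, 0.5, 0.5, -0.5]
force: [-0.6, -1.9, -1.1]
grip_width: 0.461
```

```bash
python3 chc.py w27.png
```

```text
[595.2  -5.4  98.9] 0.461 41.0667 [-0.6 -1.9 -1.1] 0.001
held top-TCP 25.9 centre-TCP [-3.8 -0. ] 24.5
```

View pics/w27.png

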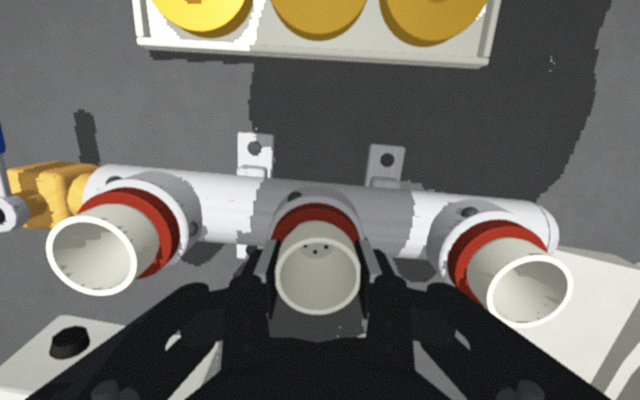

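drive_tool --gripper '[0, 0, 0, 0, 0, 0, 0, 0]' --pt "0 0 0" --pt "0 0 0" --pt "0 0 0" --pt "0 -0.02 0" --pt "0 -0.04 0" --pt "0 -0.04 0" --pt "0 0 0" --pt "0 0 0" --turn '[0, 0, 0, 0, 0, 0, 0, 0]'

```text
time_s: 41.78
eef_pos: [595.6, -5.0, 200.3]
ee_rot: [-0.498, 0.501, 0.501, -0.499]
force: [0.4, -0.2, -0.5]
grip_width: 0.999
```

```bash
python3 ports.py w28.png 122
python3 ports.py w28b.png 97.5
python3 - <<'E'
from h import *
s,im,d=cap('wrist'); P=cloud('wrist',d,s)
m=(im[...,2]>100)&(im[...,2]>1.6*im[...,0])&(P[...,2]>60)&(P[...,2]<95)&(P[...,0]<620)&(P[...,1]<-130)
print(m.sum(),P[m].mean(0),np.percentile(P[m],[2,98],axis=0),cv2.minAreaRect(P[m][:,:2].astype(np.float32)))
M,f,cx,cy=T('wrist',s)
for q in ['valve_axis','valve_grip']:
    for r in ctrl.pinpoint('wrist',q): print(q,r['score'],w(M,r['centre']).round(1))
E
```

```text
[595.6  -5.  200.3] 41.7833 0.066
(604.2, 98.9) 606 [604.4  99. ] 21.0 [120.3 121.5] [-5.000e-03  6.000e-03  1.201e+02]
(594.7, -5) 494 [594.5  -5.5] 20.5 [118.9 120. ] [5.0000e-03 2.0000e-03 1.1893e+02]
(585.2, -109.6) 641 [ 585.3 -109.4] 20.9 [120.3 121.5] [-2.00000e-03 -5.00000e-03  1.20148e+02]
[594.8  -4.9 198.3] 41.8333 0.033
(604.2, 98.9) 1210 [603.9  98.5] 25.9 [ 97.8 103.5] [1.1000e-02 1.6000e-02 9.8181e+01]
(594.7, -5) 969 [594.6  -5.4] 26.0 [ 96.9 102.7] [3.2000e-02 0.0000e+00 9.7511e+01]
(585.2, -109.6) 1225 [ 585.  -109.3] 26.0 [ 97.6 103.2] [ 9.0000e-03 -2.8000e-02  9.8124e+01]
1421 [ 513.95687284 -187.06890182   82.76804317] [[ 487.96570411 -196.12518379   78.13717527]
 [ 541.23241162 -180.22158877   85.3768211 ]] ((514.6971435546875, -188.42416381835938), (16.3905086517334, 57.242427825927734), 85.15164184570312)
valve_axis 0.96 [ 577.6 -194.    78.8]
valve_grip 0.63 [ 507.8 -188.3   75.4]
```

View pics/w28.png

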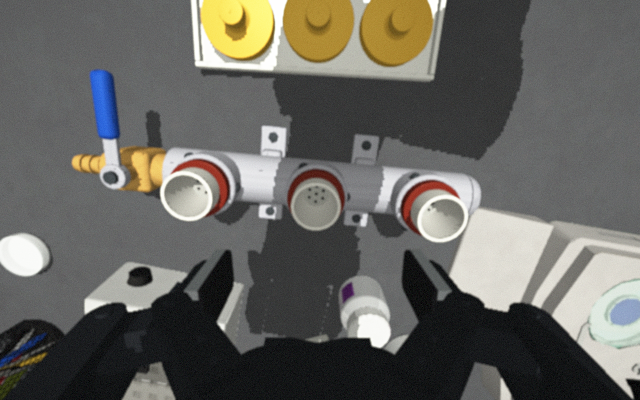

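```bash
python3 - <<'E'
import numpy as np
A=np.array([577.4,-194.4]); th0=np.radians(174.8)
def pos(phi,r=66):
    th=th0+phi; u=np.array([np.cos(th),np.sin(th)]); t=np.array([-u[1],u[0]])
    al=abs(t)@np.array([11,14.5]) if False else abs(t[0])*11+abs(t[1])*14.5
    return A+r*u-(8+min(al,14.5))*t
p=[pos(x) for x in [-.2]+list(np.linspace(0,1.62,17))]
print(p[0],p[1],p[-1])
c=np.array([594.5,-5.3]); print('to start dx,dy',p[0]-c)
q=np.round(p,1); print([[round(float(b[1]-a[1])/1000,4),0,round(float(-(b[0]-a[0]))/1000,4)] for a,b in zip(q[:-1],q[1:])])
E
```

```text
[ 520.62045849 -153.92366536] [ 513.71086275 -166.01085074] [ 555.08231838 -259.52911101]
to start dx,dy [ -73.87954151 -148.62366536]
[[-0.0121, 0, 0.0069], [-0.0066, 0, 0.0025], [-0.0068, 0, 0.0019], [-0.007, 0, 0.0012], [-0.007, 0, 0.0004], [-0.0071, 0, -0.0002], [-0.0069, 0, -0.001], [-0.0069, 0, -0.0017], [-0.0067, 0, -0.0023], [-0.0063, 0, -0.003], [-0.0061, 0, -0.0037], [-0.0056, 0, -0.0042], [-0.0052, 0, -0.0048], [-0.0047, 0, -0.0053], [-0.0042, 0, -0.006], [-0.0036, 0, -0.0074], [-0.0028, 0, -0.0078]]
```

drive_tool --gripper '[1, 1, 1, 1, 1, 1, 1, 1, 1, 1, 1, 1, 1, 1, 1]' --pt "-0.0297 0 0.0148" --pt "-0.0297 0 0.0148" --pt "-0.0297 0 0.0148" --pt "-0.0297 0 0.0148" --pt "-0.0298 0 0.0147" --pt "0 0 0" --pt "0 0 0" --pt "0 0 0" --pt "0 0.04 0" --pt "0 0.04 0" --pt "0 0.03 0" --pt "0 0.012 0" --pt "0 0.004 0" --pt "0 0 0" --pt "0 0 0" --turn '[0, 0, 0, 0, 0, 0, 0, 0, 0, 0, 0, 0, 0, 0, 0]'

```text
time_s: 43.28
eef_pos: [521.8, -153.2, 72.9]
ee_rot: [-0.499, 0.5, 0.501, -0.5]
force: [-0.0, 0.3, 0.6]
grip_width: -0.0
```

```bash
python3 chc.py w29.png
```

```text
[ 521.8 -153.2   72.9] -0.0 43.2833 [-0.   0.3  0.6] 0.016
held top-TCP 34.6 centre-TCP [-11.5   1. ] 6.2
```

View pics/w29.png

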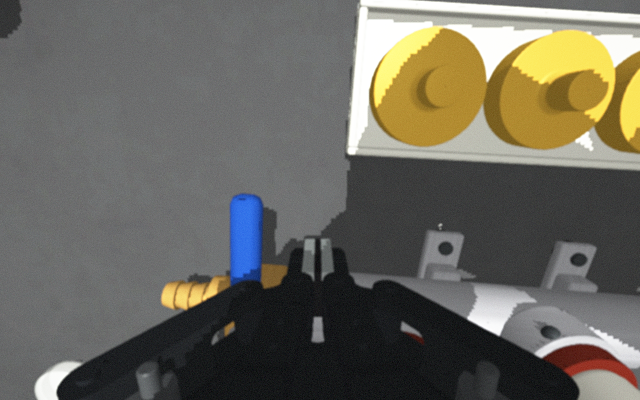

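drive_tool --gripper '[1, 1, 1, 1, 1, 1, 1, 1, 1, 1, 1, 1, 1, 1, 1, 1, 1, 1, 1]' --pt "-0.0121 0 0.0069" --pt "-0.0066 0 0.0025" --pt "-0.0068 0 0.0019" --pt "-0.007 0 0.0012" --pt "-0.007 0 0.0004" --pt "-0.0071 0 -0.0002" --pt "-0.0069 0 -0.001" --pt "-0.0069 0 -0.0017" --pt "-0.0067 0 -0.0023" --pt "-0.0063 0 -0.003" --pt "-0.0061 0 -0.0037" --pt "-0.0056 0 -0.0042" --pt "-0.0052 0 -0.0048" --pt "-0.0047 0 -0.0053" --pt "-0.0042 0 -0.006" --pt "-0.0036 0 -0.0074" --pt "-0.0028 0 -0.0078" --pt "0 0 0" --pt "0 0 0" --turn '[0, 0, 0, 0, 0, 0, 0, 0, 0, 0, 0, 0, 0, 0, 0, 0, 0, 0, 0]'

```text
time_s: 44.92
eef_pos: [553.9, -259.2, 71.4]
ee_rot: [0.502, -0.498, -0.499, 0.501]
force: [-12.7, 2.3, 3.9]
grip_width: -0.003
```

```bash
python3 chc.py w30.png; python3 - <<'E'
from h import *
for c in ['scene','side']:
    s,im,d=cap(c); P=cloud(c,d)
    m=(im[...,2]>60)&(im[...,2]>1.5*im[...,0])&(P[...,2]>60)&(P[...,2]<95)&(P[...,0]<620)&(P[...,0]>470)&(P[...,1]<-130)&(P[...,1]>-310)
    print(c,m.sum(),P[m].mean(0).round(1),cv2.minAreaRect(P[m][:,:2].astype(np.float32)) if m.sum()>4 else 0)
    M,f,cx,cy=T(c)
    u,v=px(M,f,cx,cy,(575,-220,77)); u,v=int(u),int(v)
    cv2.imwrite(f'pics/v_{c}.png',cv2.resize(im[v-40:v+40,u-50:u+50],(500,400),interpolation=2)[:,:,::-1])
E
```

```text
[ 553.9 -259.2   71.4] -0.003 44.9167 [-12.7   2.3   3.9] 0.011
held top-TCP 34.7 centre-TCP [-11.2   1. ] 6.3
scene 52 [ 568.2 -275.9   81.4] ((567.6530151367188, -273.40509033203125), (20.024961471557617, 29.47112274169922), 10.030779838562012)
side 22 [ 572.7 -250.8   83.6] ((570.321044921875, -257.80426025390625), (55.66958236694336, 15.456344604492188), 82.60970306396484)
```

View pics/w30.png

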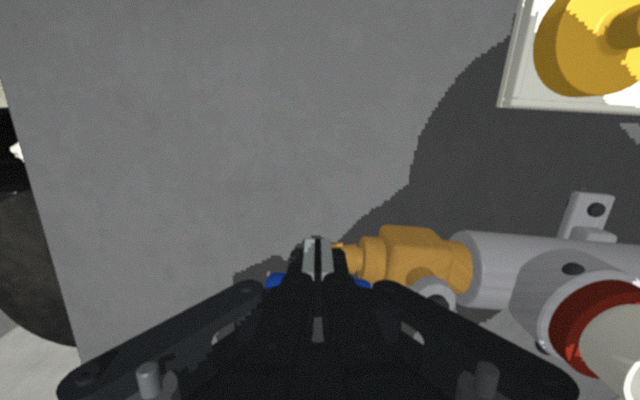

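View pics/v_scene.png

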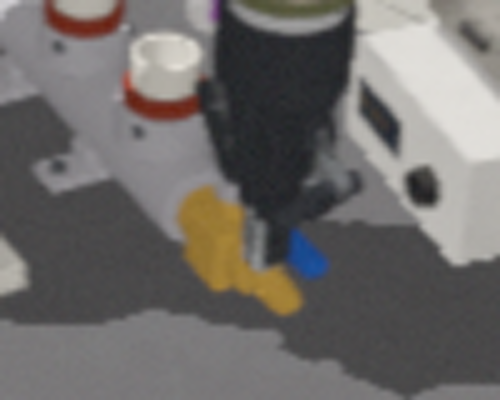

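drive_tool --gripper '[1, 1, 1, 1, 1, 1, 1, 1, 1, 1, 1, 1]' --pt "0 0 0.01" --pt "0 0 0.02" --pt "0 -0.04 0" --pt "0 -0.04 0" --pt "0 -0.04 0" --pt "0 -0.04 0" --pt "0.034 0 -0.018" --pt "0.034 0 -0.018" --pt "0.034 0 -0.018" --pt "0.034 0 -0.018" --pt "0 0 0" --pt "0 0 0" --turn '[0, 0, 0, 0, 0, 0, 0, 0, 0, 0, 0, 0]'

```text
time_s: 46.07
eef_pos: [598.6, -122.0, 232.2]
ee_rot: [-0.499, 0.5, 0.501, -0.501]
force: [-0.4, 0.0, 0.3]
grip_width: 0.0
```

```bash
python3 ports.py w31.png 121; python3 - <<'E'
from h import *
s,im,d=cap('wrist'); P=cloud('wrist',d,s)
m=(im[...,2]>60)&(im[...,2]>1.5*im[...,0])&(P[...,2]>65)&(P[...,2]<95)&(P[...,0]<640)&(P[...,0]>470)&(P[...,1]<-180)&(P[...,1]>-320)
Q=P[m]; rr=cv2.minAreaRect(Q[:,:2].astype(np.float32)); print(m.sum(),Q.mean(0).round(1),rr)
v=np.array(rr[0])-[577.4,-194.4]; print('lever angle rel closed',np.mod(np.arctan2(v[1],v[0])-np.radians(174.8),6.28))
for X in [(438.5,73),(435.5,-5),(432.5,-83)]: print(circ(P,X,40,18,32))
E
```

```text
[ 598.6 -122.   232.2] 46.0667 0.058
(604.2, 98.9) 661 [604.5  98.6] 21.2 [120.  121.6] [-6.00000e-03  6.00000e-03  1.19656e+02]
(594.7, -5) 450 [594.6  -5.8] 20.7 [118.9 120.1] [  0.      0.    118.815]
(585.2, -109.6) 464 [ 585.3 -109.7] 20.5 [120.4 121.7] [-5.00000e-03 -1.30000e-02  1.20193e+02]
849 [ 571.2 -256.4   83. ] ((571.9966430664062, -256.97216796875), (56.408756256103516, 16.268348693847656), 84.14187622070312)
lever angle rel closed 1.5722278340081361
(3156, array([440.8,  69.7,  25.1]), array([439. ,  73.2]), 35.6, array([23.1, 25.2, 26.9]))
(3003, array([438.4,  -5.7,  25.2]), array([435.1,  -3.5]), 35.4, array([23.6, 25.3, 26.9]))
(2914, array([437.4, -83. ,  25.2]), array([433.5, -82.2]), 35.1, array([23.7, 25.3, 26.8]))
```

View pics/w31.png

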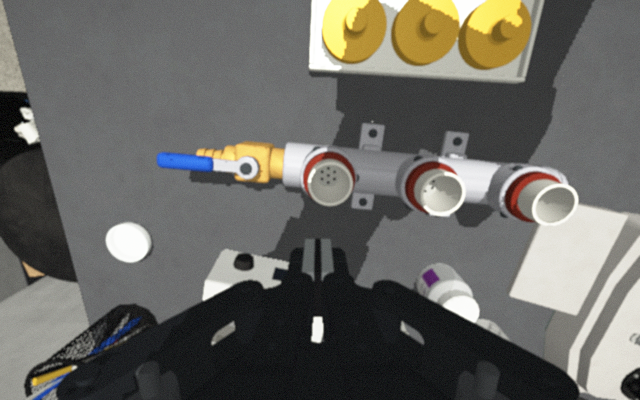

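```bash
python3 -c "
from rig import ctrl
s=ctrl.sense();print(s['time_s'],s['force'])
print(ctrl.finish_job())"
```

```text
46.1667 [-0.32447683  0.68125744  0.04477487]
the job is handed in; nothing more can be done
None
```

I loaded all three ports, because there were three white crucibles on the bench, then swung the valve open and handed the job in at 46 s. No verdict came back.

- **Caps:** I pulled all three yellow caps and laid them in the tray. The last wrist view shows them flat and side by side. The third was set down a little hard, with about 33 N measured at the wrist.
- **Sleeves and crucibles:** All three crucibles are nested in their sleeves within about 1 mm of the port axes. Their tilt reads at most 0.014 rad, and their origins are about 13 to 16 mm below the rims, allowing for depth readings about 1 mm low.
- **Correction:** The middle sleeve first sat tilted by about 0.03 rad. I pressed it level with about 18 N, so it and its crucible sit about 1 mm deeper than the others, still within tolerance.
- **Valve:** I opened it last by pushing the lever to its stop. The last measurement gave 1.57 rad, in line with the manifold.
- **Left alone:** I never moved the jar, dish, green box, purple crucible or pink cap. I did not measure their positions again at the end, but the arm kept well clear of them.

At hand-in the gripper was clear of everything and read under 1 N. No final check failed or disagreed.

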